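# Turn up the inspection cup and index the camera stage

### The job

The square cup on the black inspection mat lies mouth-down. Turn it over so that it stands mouth-up on the mat and let go of it; then take the camera stage by its upright thumb post and slide it along its rail, away from the end where it is parked, until you feel its ball click into the notch, without running on to the far end of the rail. Finish there still gripping the post, with the ball seated in the notch; leave the other things lying about where they are.

Things in the scene. Friction and masses are not known exactly. Their poses are not given: they have to be found in the camera images.
- mat: Thin black rubber inspection mat fixed on the table, 170 (x) x 360 (y) x 3 mm thick. Origin: centre of its underside, on the table; x and y along its sides.
- cup: Square open cup of grey plastic, 50 x 50 mm outside, 60 mm tall, walls and bottom 4 mm, 70 g give or take 30 percent. Starts mouth-down on the mat. Origin: the centre of its volume, 30 mm from either end; its +z axis points from the mouth to the closed bottom (so +z is up while it is mouth-down, down when mouth-up); x and y are square to its four flat sides. It rests stably on any side. It does not roll.
- rail: Camera rail fixed on the table beyond the mat: aluminium bar 360 mm long along its y, 50 mm wide, top 34 mm high, with dark end plates 50 mm high. Origin: centre of its underside; +y is the direction in which the stage is to be slid, x points away from the robot's side. Along its far (+x) side runs a steel index strip with one notch, marked by a black line 9 mm wide, somewhere from 100 to 200 mm of stage travel.
- travel (a joint): Travel of the camera stage along the rail's +y, in m: 0 at the parking end, 0.25 at the far end stop. The stage carries a small camera that looks over the mat. Starts between 0 and 0.05. It slides with 1 to 2 N of friction plus 4 N per m/s, 0.5 kg. With travel q the post's centre is at (0.014, q - 0.125) in the rail's x, y.
- stage: The camera stage: dark saddle plate 60 mm along the rail, its top 47 mm above the table, with camera, bracket and thumb post. Origin: on the table plane at the rail's centre line, in the middle of the stage's length; axes as the rail's.
- post_top (a point): Centre of the top face of the thumb post, 92 mm above the table. The thing to grip: a plain upright aluminium post on the stage, 20 mm (rail's x) x 14 mm (rail's y), standing 45 mm tall on the saddle plate. The camera bracket stands 37 mm from the post's centre on the robot's side, the camera up to 110 mm above the table and reaching 77 mm from the rail's centre line towards the mat.
- plunger (a joint): Drop of the spring-loaded 12 mm ball under the stage's far side, in m: about 0.0004 while it rides on the strip, about 0.0023 when seated in the notch. The ball falls in within 4.5 mm of the notch's centre and then tugs the stage forward with up to 5 N; pushed on, the seated ball resists with about 6 to 10 N more than the sliding friction before it climbs out. Slide slowly (30 mm/s) to feel it.
- spacer: Bystander on the mat: dark steel ring 40 mm across, 12 mm tall. Origin: centre of its underside.
- lenscap: Bystander on the mat: flat black disc 42 mm across, 9 mm tall. Origin: centre of its underside.
- lens: Bystander: black stepped lens barrel 42 mm across, 48 mm tall, standing. Origin: centre of its underside.
- driver: Bystander: screwdriver 170 mm long, lying along its x.
- tub: Bystander: round grey cup 72 mm across, 55 mm tall, mouth-up. Origin: centre of its underside.
- cleaner: Bystander: white bottle 44 mm across, 120 mm tall, standing. Origin: centre of its underside.
- gauge: Bystander: steel block 50 x 30 x 20 mm beyond the rail. Origin: centre of its underside.
Things that resemble listed ones, but are neither listed nor needed, are in the scene too. What is shaped like the cup but green or turquoise is not meant.

How it is judged:
By the outcome, as a careful person would: the job done as asked, in the order asked, and still so for the second after the job is handed in, while the arm keeps its last pose, push and grip.
It also fails if it takes over 72 s, if anything falls off the work surface, if the arm or the gripper's body presses on something with over 40 N, if the wrist force passes 120 N, or if a joint passes its speed limit or range.

### The arm

A 6-joint arm with a two-finger parallel gripper is mounted at the origin on the work surface. World frame = base frame: x ahead of the robot, y to its left, z up, the work surface at z = 0. Lengths are in m, angles in rad, forces in N, time in s.
With the tool pointing down it reaches from about 0.25 to 0.775 m from the base axis. Payload 4 kg.
Tool frame: the origin (TCP) lies midway between the tips of the shut fingers; the grasp point (between the pads) lies 19 mm behind it; z points along the fingers, y is the direction in which the jaws open and shut (so a half turn about z gives the same grasp; the last joint's range is limited). The gripper opens to 94 mm and grips with 3 to 60 N. Pads are 16 mm wide; open, the fingers measure 119 mm over their backs; the gripper's body (75 mm by 177 mm) begins 78 mm behind the grasp point.
Start: joints at [-1.338, 0.087, 1.371, -0, 1.684, -0.103], TCP at [0.181, -0.519, 0.174] pointing down, gripper open.
Joint ranges: [-3.1, 3.1], [-0.76, 2.03], [0.27, 2.55], [-1.08, 4.22], [0.17, 2.65], [-2.57, 2.57]. Speed limits (rad/s): [2.79, 2.79, 3.14, 3.14, 3.14, 3.14].

### API

Orientations are given as [roll, pitch, yaw] about the fixed x, y, z axes, in that order (R = Rz(yaw) Ry(pitch) Rx(roll)).
In Python, from bench import * gives the robot as it stands.
- The arm moves only by the tool move_arm, never from a script. Its argument "increments" is a list of rows, each an object with "turn": the turn, a rotation vector about the tool's x, y, z in rad, a list of three; "delta_pos": the shift along the tool's x, y, z in m, a list of three; "jaw": the closure, from -1 (fully open) to 1 (shut). A call has 1 to 5 rows; each row is the pose to reach, as a shift and turn from the pose measured when the call began, along the tool's axes at that moment; what a row does not reach only later rows make up. A row lasts 1/10 s, in which the tool goes at most 50 mm and 8.59 degrees, less where a joint would pass 70% of its speed; a pose out of reach is approached as far as the arm can. A call with a gripper value outside its range is refused whole. The fingers move at their own pace and stop on an object; the grip force is fixed at half the most. Time passes only in rows, so rows that repeat a pose let the fingers close. It gives the time, the measured TCP pose, the force and the opening at its end, in the units of the state.
- get_obs(): the state, without advancing time (a new reading comes with each control period).
- snapshot(name): name is "scene" or "top" or "wrist"; returns the picture (420x560x3 uint8, red, green, blue); there is no depth.
- camera_params(name): a dict with "mtx" (3x3 intrinsics, pixels), "rvec" (rotation vector, rad) and "tvec" (3), from world to camera coordinates, as OpenCV has them. Camera axes: x right, y down, z forward; pixel columns grow to the right and rows downward; lengths in m; the calibration is good to about 2 mm. A picture is of the moment at which its call begins: read the wrist's pose just before it. camera_params takes no time and is no camera call; for the wrist camera it gives the pose at the moment of the call.
- close_job(): hands the job in, once; it reports no verdict.
Trained networks look in the newest picture that a camera, given by its name, has taken for a name from the list of things; names that differ only in an ending like _2 or _b are one class to them, and where a whole thing is asked for, a point or a joint stands for the part that bears it (a point fixed in the world has none). Each returns a list of dicts, best first, with "p" (0 to 1); they miss things now and then, are a little off and sometimes report something else, mostly with a low value. They report only what shows in the picture. A call takes as long as a camera call. They do not tell look-alikes from the thing itself.
- regions_of(target, camera): "mask" (420x560 bool, what is visible of it) and "at" ([column, row] in pixels, amid what is visible of it).
The state is a dict: "time": time; "joint_positions": joint angles; "qvel": joint speeds; "joint_torque": joint torques, N m; "tool_pos": TCP position; "ee_rot": TCP orientation; "wrist_force": force on the tool from outside, world axes, zero at the start; "wrist_torque": the same for the moment, N m; "width": finger opening in m.
Only numpy, scipy, OpenCV 4.12 (cv2) and the standard library are available. Lean on these libraries where they do the work, as an engineer would, in place of code of your own. Each camera call takes 0.05 s, during which the arm holds its last target.

## Working session

There is one attempt and no reset: what is moved stays moved. The work goes in short steps, Python scripts to look and compute and a tool call to move; the robot and the scene stay as the last step left them, time stands still between calls to the robot, and variables do not carry over. Pictures are saved under pics/ and viewed, and the job is handed in when it is done.

Besides the shell and the picture viewer there is one more tool, called after ">>>" as a command line: name --argument value ..., lists and objects as JSON in quotes. move_arm: Moves the arm, as the interface text tells. Its arguments: {"type":"object","properties":{"increments":{"type":"array","items":{"type":"object","properties":{"turn":{"type":"array","items":{"type":"number"}},"delta_pos":{"type":"array","items":{"type":"number"}},"jaw":{"type":"number"}}}}},"required":["increments"]}

```bash
ls; mkdir -p pics; python3 - <<'E'
from bench import *
import cv2
o=get_obs()
print(o)
for n in ["scene","top","wrist"]:
    im=snapshot(n); cv2.imwrite(f"pics/{n}0.png",im[:,:,::-1])
    print(n,camera_params(n))
E
```

```text
pics
{'time': 0.0, 'joint_positions': array([-1.33811462e+00,  8.79526733e-02,  1.37223215e+00, -7.94740032e-06,
        1.68358903e+00, -1.03125920e-01]), 'qvel': array([-6.47147472e-04, -7.44141550e-05,  1.53491480e-04,  1.23056901e-04,
       -1.25998154e-05, -1.78310418e-03]), 'joint_torque': array([-8.39736167e-04, -3.40187466e+01, -3.02423036e+01,  7.17013003e-02,
        3.31327273e-02, -1.77503907e-04]), 'tool_pos': array([ 0.18108079, -0.51869164,  0.17321674]), 'ee_rot': array([-3.13942223e+00, -2.16682719e-04,  3.35806503e-01]), 'wrist_force': array([0.64477285, 0.282456  , 1.22570972]), 'wrist_torque': array([-0.00326045,  0.00403957, -0.00779468]), 'width': 0.09409449489753294}
scene {'mtx': array([[403.48876393,   0.        , 283.69079923],
       [  0.        , 403.48876393, 210.28312779],
       [  0.        ,   0.        ,   1.        ]]), 'rvec': array([ 1.92756708,  1.47306706, -0.63514432]), 'tvec': array([-0.11324538, -0.27601625,  1.59013084])}
top {'mtx': array([[442.76697974,   0.        , 280.00123636],
       [  0.        , 442.76697974, 205.17547316],
       [  0.        ,   0.        ,   1.        ]]), 'rvec': array([ 2.12306364, -2.14951016,  0.21302373]), 'tvec': array([-0.02550874,  0.51654764,  1.20586327])}
wrist {'mtx': array([[352.96136317,   0.        , 277.7471416 ],
       [  0.        , 352.96136317, 203.35133504],
       [  0.        ,   0.        ,   1.        ]]), 'rvec': array([-2.37292037,  1.68846346,  0.23402223]), 'tvec': array([-0.5499335 , -0.02676236,  0.3938667 ])}
```

View pics/scene0.png

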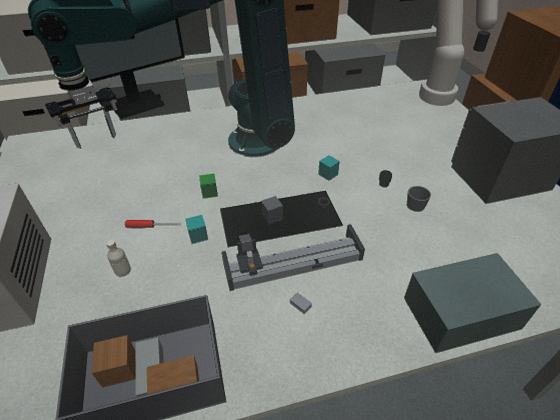

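View pics/top0.png

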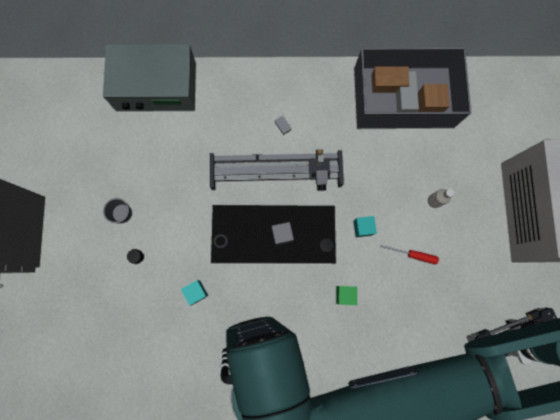

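View pics/wrist0.png

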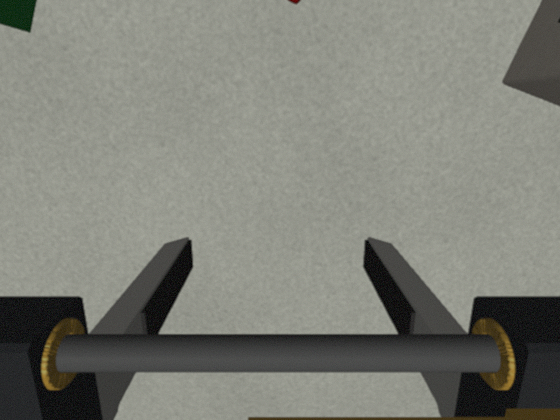

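```bash
cat > h.py <<'E'
from bench import *
import cv2, numpy as np
from scipy.spatial.transform import Rotation as Ro
def ray(cam,px,z,P=None):
    P=P or camera_params(cam)
    R=cv2.Rodrigues(P['rvec'])[0]; t=np.array(P['tvec']).ravel()
    d=R.T@np.linalg.solve(P['mtx'],[px[0],px[1],1]); c=-R.T@t
    return c+d*(z-c[2])/d[2]
def proj(cam,pts):
    P=camera_params(cam)
    return cv2.projectPoints(np.array(pts,float).reshape(-1,3),P['rvec'],P['tvec'],P['mtx'],None)[0].reshape(-1,2)
E
python3 - <<'E'
from h import *
import bench; print([n for n in dir(bench) if not n.startswith('_')])
im=snapshot("top")
for n in ["cup","mat","rail","stage","post_top","spacer","lenscap"]:
    for r in regions_of(n,"top"):
        m=r['mask']; 
        if m.sum()<5: continue
        ys,xs=np.where(m)
        rect=cv2.minAreaRect(np.stack([xs,ys],1).astype(np.float32))
        print(n,round(r['p'],2),np.round(r['at'],1),np.round(rect[0],1),np.round(rect[1],1),round(rect[2],1),im[m].mean(0).round(), ray("top",rect[0],0.03).round(3))
c=im[130:280,190:390]; cv2.imwrite("pics/topcrop.png",cv2.resize(c,None,fx=4,fy=4,interpolation=cv2.INTER_CUBIC)[:,:,::-1])
E
```

```text
['IKError', 'camera_params', 'close_job', 'get_obs', 'regions_of', 'snapshot']
cup 0.88 [282.4 233.5] [282.8 233.8] [20.2 18.8] 78.7 [102. 103. 109.] [ 0.437 -0.039  0.03 ]
cup 0.86 [367.7 227.2] [365.4 226.7] [20.  23.2] 83.7 [ 60. 136. 134.] [ 0.454 -0.275  0.03 ]
cup 0.77 [193.2 292.8] [194.7 292.9] [19.2 20.1] 63.4 [ 65. 156. 153.] [0.276 0.207 0.03 ]
cup 0.63 [322. 171.] [319.5 170. ] [40. 21.] 90.0 [74. 75. 78.] [ 0.622 -0.149  0.03 ]
cup 0.6 [346.7 292.7] [346.8 295.3] [21.5 18.4] 4.4 [ 65. 137.  80.] [ 0.263 -0.214  0.03 ]
mat 0.62 [269.9 229.8] [273.  234.5] [ 59. 124.] 90.0 [25. 25. 25.] [ 0.435 -0.011  0.03 ]
rail 0.76 [278.6 170.7] [276.5 169.5] [ 39. 133.] 90.0 [ 99. 102. 105.] [ 0.625 -0.024  0.03 ]
stage 0.81 [318.  169.5] [319.6 169.7] [41.6 22.6] 83.7 [76. 77. 80.] [ 0.623 -0.149  0.03 ]
stage 0.51 [270.3 231.9] [273.5 234. ] [ 60. 127.] 90.0 [27. 27. 27.] [ 0.436 -0.013  0.03 ]
post_top 0.71 [320.3 169.4] [319.5 170.3] [40.8 21.1] 79.7 [74. 75. 78.] [ 0.621 -0.149  0.03 ]
post_top 0.18 [421.  257.7] [409.6 253.1] [60.9  9.2] 15.3 [141.  66.  64.] [ 0.378 -0.397  0.03 ]
spacer 0.5 [212.4 242.9] [218. 244.] [9.9 1.4] 45.0 [43. 44. 48.] [0.41  0.144 0.03 ]
lenscap 0.49 [323.9 246. ] [327. 245.] [13.4 13.4] 26.6 [37. 38. 39.] [ 0.403 -0.164  0.03 ]
```

View pics/topcrop.png

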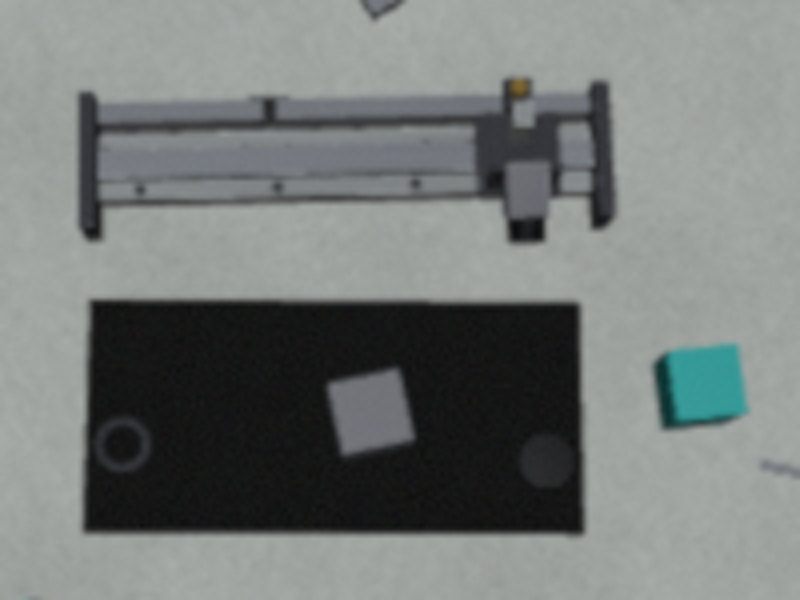

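```bash
python3 - <<'E'
from h import *
f=lambda u,v,z: ray("top",(190+u/4-.375,130+v/4-.375),z).round(4)
C=[f(*p,.063) for p in [(327,382),(398,367),(415,440),(344,457)]]
C=np.array(C);print(C,C.mean(0)); 
for i in range(4):
    d=C[(i+1)%4]-C[i]; print(np.linalg.norm(d),np.degrees(np.arctan2(d[1],d[0])))
print("post",f(522,113,.092),"notch",f(268,107,.034), "mat",[f(*p,.003) for p in [(91,301),(579,303),(583,531),(85,531)]])
print("rail ends",f(88,95,.05),f(600,84,.05),f(90,230,.05),f(603,220,.05))
E
```

```text
[[ 0.4574 -0.0069  0.063 ]
 [ 0.4673 -0.0562  0.063 ]
 [ 0.4164 -0.067   0.063 ]
 [ 0.4053 -0.018   0.063 ]] [ 0.4366   -0.037025  0.063   ]
0.05028419234709851 -78.6453750393241
0.052033162502388805 -168.02060339699466
0.050241516696851424 102.7638279391291
0.05326931574555842 12.027147036855482
post [ 0.6406 -0.1445  0.092 ] notch [0.6637 0.0339 0.034 ] mat [array([0.5271, 0.1648, 0.003 ]), array([ 0.5218, -0.1925,  0.003 ]), array([ 0.3557, -0.1893,  0.003 ]), array([0.3603, 0.1668, 0.003 ])]
rail ends [0.669  0.1626 0.05  ] [ 0.6741 -0.2066  0.05  ] [0.5696 0.1598 0.05  ] [ 0.5733 -0.2049  0.05  ]
```

```bash
cat >> h.py <<'E'
def Rt(t,yaw=12.): # tilt deg (tool points outward +), yaw deg
    return Ro.from_euler('z',yaw,degrees=True)*Ro.from_euler('y',-t,degrees=True)*Ro.from_euler('x',180,degrees=True)
def rel(g,t,yaw=12.,off=.019):
    """g: grasp point wanted; returns delta,turn from measured pose"""
    o=get_obs(); R0=Ro.from_euler('xyz',o['ee_rot']); R1=Rt(t,yaw)
    p=np.array(g)+off*R1.apply([0,0,1])
    print('t',round(o['time'],2),'grasp',(o['tool_pos']-.019*R0.apply([0,0,1])).round(4),'rpy',np.degrees(o['ee_rot']).round(2),'F',np.round(o['wrist_force'],1),'w',round(o['width'],4),'q',o['joint_positions'].round(2))
    d=R0.inv().apply(p-o['tool_pos']); w=(R0.inv()*R1).as_rotvec()
    print('delta',d.round(4).tolist(),'turn',w.round(3).tolist(),'deg',np.degrees(np.linalg.norm(w)).round(1))
    return d,w
E
python3 - <<'E'
from h import *
P=camera_params('wrist');R=cv2.Rodrigues(P['rvec'])[0];c=-R.T@P['tvec'];o=get_obs();R0=Ro.from_euler('xyz',o['ee_rot'])
print('cam in tool',R0.inv().apply(c-o['tool_pos']), R0.inv().apply(R.T[:,2]))
rel((.4366,-.037,.15),0)
E
```

```text
cam in tool [ 0.07877752  0.00119111 -0.21169406] [-0.26875891 -0.00140619  0.96320645]
t 0.55 grasp [ 0.1812 -0.5193  0.1934] rpy [179.99   0.    19.24] F [ 0.4 -0.7 -1. ] w 0.0939 q [-1.34  0.09  1.37 -0.    1.68 -0.1 ]
delta [0.4, -0.3712, 0.0434] turn [0.0, 0.0, 0.126] deg 7.2
```

>>> move_arm --increments '[{"delta_pos": [0.4, -0.371, 0.03], "turn": [0, 0, 0.126], "jaw": -1}, {"delta_pos": [0.4, -0.371, 0.03], "turn": [0, 0, 0.126], "jaw": -1}, {"delta_pos": [0.4, -0.371, 0.03], "turn": [0, 0, 0.126], "jaw": -1}, {"delta_pos": [0.4, -0.371, 0.03], "turn": [0, 0, 0.126], "jaw": -1}, {"delta_pos": [0.4, -0.371, 0.03], "turn": [0, 0, 0.126], "jaw": -1}]'

```text
time: 1.05
tool_pos: [0.2986, -0.297, 0.1607]
ee_rot: [3.141, -0.001, 0.209]
wrist_force: [1.8, -0.9, -1.4]
width: 0.0938
```

```bash
python3 - <<'E'
from h import *
rel((.4366,-.037,.17),0)
rel((.39,-.037,.15),55)
E
```

```text
t 1.05 grasp [ 0.2986 -0.297   0.1797] rpy [ 1.7996e+02 -4.0000e-02  1.1970e+01] F [ 1.8 -0.9 -1.4] w 0.0938 q [-0.92 -0.2   1.67  0.    1.67  0.44]
delta [0.1889, -0.2257, 0.0097] turn [0.001, -0.001, -0.0] deg 0.1
t 1.05 grasp [ 0.2986 -0.297   0.1797] rpy [ 1.7996e+02 -4.0000e-02  1.1970e+01] F [ 1.8 -0.9 -1.4] w 0.0938 q [-0.92 -0.2   1.67  0.    1.67  0.44]
delta [0.1589, -0.2354, 0.0216] turn [0.001, 0.959, -0.0] deg 55.0
```

>>> move_arm --increments '[{"delta_pos": [0.14, -0.235, 0.0], "turn": [0, 0.5, 0], "jaw": -1}, {"delta_pos": [0.14, -0.235, 0.0], "turn": [0, 0.5, 0], "jaw": -1}, {"delta_pos": [0.14, -0.235, 0.0], "turn": [0, 0.5, 0], "jaw": -1}, {"delta_pos": [0.14, -0.235, 0.0], "turn": [0, 0.5, 0], "jaw": -1}, {"delta_pos": [0.14, -0.235, 0.0], "turn": [0, 0.5, 0], "jaw": -1}]'

```text
time: 1.55
tool_pos: [0.3771, -0.0638, 0.1593]
ee_rot: [3.141, -0.502, 0.199]
wrist_force: [2.2, -0.6, 0.7]
width: 0.0936
```

```bash
python3 - <<'E'
from h import *
rel((.37,-.051,.08),55)
im=snapshot("wrist"); cv2.imwrite("pics/w1.png",im[:,:,::-1])
E
```

```text
t 1.55 grasp [ 0.3681 -0.0656  0.176 ] rpy [179.97 -28.74  11.41] F [ 2.2 -0.6  0.7] w 0.0936 q [-0.73 -0.72  2.08  0.4   1.47  0.66]
delta [-0.0336, -0.0141, 0.0845] turn [0.007, 0.458, -0.008] deg 26.3
```

View pics/w1.png

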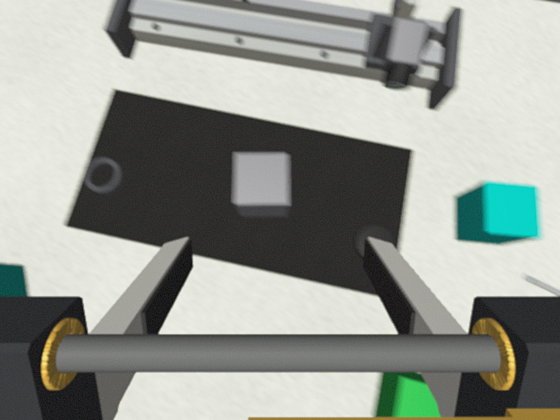

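```bash
cat > kin.py <<'E'
import numpy as np
from scipy.spatial.transform import Rotation as Ro
from scipy.optimize import least_squares
E=Ro.from_euler
def fk(q,p):
    a1,d1,L1,a3,L2,L3=p
    A=E('y',q[1]);B=E('y',q[1]+q[2]); W=B*E('z',q[3])*E('y',q[4])
    v=np.array([a1,0,d1])+A.apply([0,0,L1])+B.apply([a3,0,L2])+W.apply([0,0,L3])
    Z=E('z',q[0]); return Z.apply(v), Z*W*E('z',q[5])*E('z',np.pi/2)
data=[([-1.33811462e+00,8.79526733e-02,1.37223215e+00,0,1.68358903e+00,-1.03125920e-01],[0.18108079,-0.51869164,0.17321674],[-3.1394,0,.3358]),
([-.92,-.2,1.67,0,1.67,.44],[.2986,-.297,.1607],[3.141,-.001,.209]),
([-.73,-.72,2.08,.4,1.47,.66],[.3771,-.0638,.1593],[3.141,-.502,.199])]
lo=np.array([-3.1,-.76,.27,-1.08,.17,-2.57]);hi=np.array([3.1,2.03,2.55,4.22,2.65,2.57])
def fit(data):
    r=least_squares(lambda p:np.concatenate([fk(q,p)[0]-t for q,t,_ in data]+[1e-4*(p-np.array([0,.3,.3,0,.3,.25]))]),[0,.3,.3,0,.3,.25])
    return r
def ik(pos,R,p,q0s):
    best=None
    for q0 in q0s:
        def f(q):
            x,r=fk(q,p); return np.concatenate([(x-pos)*5,(R.inv()*r).as_rotvec()])
        r=least_squares(f,np.clip(q0,lo+.01,hi-.01),bounds=(lo,hi))
        if best is None or r.cost<best.cost: best=r
    return best
E
python3 - <<'E'
from kin import *
import bench
o=bench.get_obs(); data[2]=(o['joint_positions'],o['tool_pos'],o['ee_rot'])
r=fit(data);p=r.x;print(p.round(4))
for q,t,e in data:
    x,R=fk(q,p); print((x-t).round(4),np.degrees((R.inv()*E('xyz',e)).magnitude()).round(2))
E
```

```text
[ 0.116  -0.0189  0.4672 -0.209   0.4163  0.5276]
[-0.0551 -0.0131 -0.0006] 0.01
[-0.0459 -0.0349  0.0006] 0.12
[-0.     -0.      0.0001] 0.0
```

```bash
sed -i 's/a1,d1,L1,a3,L2,L3=p/a1,d1,L1,a3,L2,L3,b=p/; s/np.array(\[a1,0,d1\])/np.array([a1,b,d1])/; s/0,.3,.3,0,.3,.25\]/0,.3,.4,0,.4,.25,.05]/g' kin.py
python3 - <<'E'
from kin import *
import bench
o=bench.get_obs(); data[2]=(o['joint_positions'],o['tool_pos'],o['ee_rot'])
r=fit(data);p=r.x;print(p.round(4)); np.save('p.npy',p); np.save('d.npy',np.array([np.r_[q,t,e] for q,t,e in data]))
for q,t,e in data:
    x,R=fk(q,p); print((x-t).round(4),np.degrees((R.inv()*E('xyz',e)).magnitude()).round(2))
E
```

```text
[-0.0118  0.1842  0.4534  0.1391  0.507   0.3804  0.0571]
[ 0.0005  0.0001 -0.0001] 0.01
[-0.0004 -0.0003  0.0001] 0.12
[-0. -0.  0.] 0.0
```

```bash
python3 - <<'E'
from kin import *
from h import Rt
p=np.load('p.npy')
q0s=[[a,b,c,d,e,f] for a in(-.5,.3) for b,c in((-.2,1.7),) for d in (-.6,0.,.8,2.5) for e in(1.,1.7) for f in(-1.5,0,1.5)]
for yaw in (12,102,-78):
  for t in (-70,-55,-45,-35,-20,0,15,20,35,45,55,70):
    R=Rt(t,yaw); g=np.array([.4366,-.037,.033]); s=ik(g+.019*R.apply([0,0,1]),R,p,q0s)
    print(yaw,t,'cost',round(s.cost,5),s.x.round(2))
E
```

```text
12 -70 cost 0.0 [-0.03  0.9   1.04 -0.33  2.39  1.24]
12 -55 cost 0.0 [-0.04  0.71  1.17 -0.26  2.19  1.27]
12 -45 cost 0.0 [-0.06  0.58  1.27 -0.21  2.05  1.28]
12 -35 cost 0.0 [-0.08  0.44  1.39 -0.17  1.9   1.28]
12 -20 cost 0.0 [-0.12  0.23  1.57 -0.11  1.67  1.25]
12 0 cost 0.0 [-0.22 -0.04  1.83 -0.    1.36  1.15]
12 15 cost 0.0 [-0.33 -0.25  2.03  0.15  1.14  0.99]
12 20 cost 0.0 [-0.37 -0.31  2.09  0.22  1.07  0.91]
12 35 cost 0.0 [-0.56 -0.47  2.29  0.52  0.93  0.56]
12 45 cost 0.0 [-0.73 -0.53  2.41  0.81  0.91  0.23]
12 55 cost 0.0 [-0.92 -0.51  2.52  1.1   0.98 -0.15]
12 70 cost 0.00123 [-1.2  -0.1   2.55  1.43  1.23 -0.82]
102 -70 cost 1e-05 [ 0.56  0.43  1.86 -1.08  1.59  0.78]
102 -55 cost 0.0 [ 0.47  0.23  1.9  -0.93  1.44  0.59]
102 -45 cost 0.0 [ 0.38  0.11  1.91 -0.79  1.37  0.44]
102 -35 cost 0.0 [ 0.26  0.02  1.91 -0.63  1.31  0.26]
102 -20 cost 0.0 [ 0.06 -0.06  1.89 -0.36  1.28 -0.05]
102 0 cost 0.0 [-0.22 -0.04  1.83  0.    1.36 -0.42]
102 15 cost 0.0 [-0.4   0.05  1.76  0.22  1.49 -0.64]
102 20 cost 0.0 [-0.45  0.09  1.73  0.27  1.53 -0.7 ]
102 35 cost 0.0 [-
[... 171 characters left out ...]
6  1.46  0.69  2.05 -0.96]
-78 -70 cost 0.0 [-0.72  0.66  1.46  0.69  2.05  2.18]
-78 -55 cost 0.0 [-0.68  0.48  1.54  0.58  1.9   2.22]
-78 -45 cost 0.0 [-0.63  0.36  1.6   0.5   1.79  2.26]
-78 -35 cost 0.0 [-0.57  0.24  1.65  0.42  1.69  2.32]
-78 -20 cost 0.0 [-0.45  0.09  1.73  0.27  1.53  2.45]
-78 0 cost 0.00446 [-0.29 -0.06  1.84  0.07  1.36  2.57]
-78 15 cost 0.03144 [-0.22 -0.15  1.93 -0.05  1.24  2.57]
-78 20 cost 0.04646 [-0.2  -0.18  1.95 -0.09  1.2   2.57]
-78 35 cost 0.01996 [ 0.38  0.08  1.95 -0.78  1.31 -2.57]
-78 45 cost 0.00401 [ 0.42  0.14  1.92 -0.85  1.37 -2.57]
-78 55 cost 0.0 [ 0.47  0.23  1.9  -0.93  1.44 -2.55]
-78 70 cost 1e-05 [ 0.56  0.43  1.86 -1.08  1.59 -2.36]
```

```bash
python3 - <<'E'
from h import *
rel((.42,.06,.16),-45,102)
E
```

```text
t 1.6 grasp [ 0.3708 -0.0517  0.1778] rpy [-179.79  -28.99   12.99] F [-0.8  1.4  0.5] w 0.0939 q [-0.69 -0.72  2.08  0.4   1.47  0.67]
delta [0.0486, -0.0841, 0.044] turn [-0.232, -1.011, -1.628] deg 110.6
```

>>> move_arm --increments '[{"delta_pos": [0.04, -0.08, 0.01], "turn": [-0.232, -1.011, -1.628], "jaw": -1}, {"delta_pos": [0.04, -0.08, 0.01], "turn": [-0.232, -1.011, -1.628], "jaw": -1}, {"delta_pos": [0.04, -0.08, 0.01], "turn": [-0.232, -1.011, -1.628], "jaw": -1}, {"delta_pos": [0.04, -0.08, 0.01], "turn": [-0.232, -1.011, -1.628], "jaw": -1}, {"delta_pos": [0.04, -0.08, 0.01], "turn": [-0.232, -1.011, -1.628], "jaw": -1}]'

```text
time: 2.1
tool_pos: [0.4011, 0.0392, 0.1735]
ee_rot: [2.918, -0.114, 0.709]
wrist_force: [-0.3, -0.7, -0.6]
width: 0.0941
```

```bash
python3 - <<'E'
from h import *
rel((.42,.06,.16),-45,102)
E
```

```text
t 2.1 grasp [0.3968 0.041  0.1919] rpy [167.17  -6.5   40.6 ] F [-0.3 -0.7 -0.6] w 0.0941 q [ 0.06 -0.44  1.84 -0.11  1.51  0.93]
delta [0.0183, 0.0016, 0.0303] turn [-0.174, -0.684, -1.122] deg 75.9
```

>>> move_arm --increments '[{"delta_pos": [0.018, 0.002, 0.03], "turn": [-0.174, -0.684, -1.122], "jaw": -1}, {"delta_pos": [0.018, 0.002, 0.03], "turn": [-0.174, -0.684, -1.122], "jaw": -1}, {"delta_pos": [0.018, 0.002, 0.03], "turn": [-0.174, -0.684, -1.122], "jaw": -1}, {"delta_pos": [0.018, 0.002, 0.03], "turn": [-0.174, -0.684, -1.122], "jaw": -1}, {"delta_pos": [0.018, 0.002, 0.03], "turn": [-0.174, -0.684, -1.122], "jaw": -1}]'

```text
time: 2.6
tool_pos: [0.4234, 0.0468, 0.1473]
ee_rot: [2.901, 0.421, 1.235]
wrist_force: [-0.1, -0.5, -0.0]
width: 0.0943
```

```bash
python3 - <<'E'
from h import *
rel((.42,.05,.13),-45,102)
E
```

```text
t 2.6 grasp [0.4216 0.0555 0.1642] rpy [166.2   24.15  70.76] F [-0.1 -0.5 -0. ] w 0.0943 q [ 0.39 -0.12  1.72 -0.47  1.63  0.66]
delta [0.0038, -0.005, 0.0317] turn [-0.077, -0.297, -0.489] deg 33.1
```

>>> move_arm --increments '[{"delta_pos": [0.004, -0.005, 0.03], "turn": [-0.077, -0.297, -0.489], "jaw": -1}, {"delta_pos": [0.004, -0.005, 0.03], "turn": [-0.077, -0.297, -0.489], "jaw": -1}, {"delta_pos": [0.004, -0.005, 0.03], "turn": [-0.077, -0.297, -0.489], "jaw": -1}, {"delta_pos": [0.004, -0.005, 0.03], "turn": [-0.077, -0.297, -0.489], "jaw": -1}, {"delta_pos": [0.004, -0.005, 0.03], "turn": [-0.077, -0.297, -0.489], "jaw": -1}]'

```text
time: 3.1
tool_pos: [0.4215, 0.0385, 0.1159]
ee_rot: [-3.134, 0.787, 1.789]
wrist_force: [0.5, 0.8, -0.4]
width: 0.0939
```

```bash
python3 - <<'E'
from h import *
rel((.4366,-.037,.035),-45,102)
im=snapshot("wrist"); cv2.imwrite("pics/w2.png",im[:,:,::-1])
for r in regions_of("cup","wrist"): print(r['p'],r['at'],im[r['mask']].mean(0))
g=np.array([.4366,-.037]); a=np.radians(12);u=np.array([np.cos(a),np.sin(a)]);v=np.array([-u[1],u[0]])
pts=[np.r_[g+.025*(i*u+j*v),z] for z in(.063,.003) for i,j in((1,1),(1,-1),(-1,-1),(-1,1))]
print(proj('wrist',pts).round(0).tolist())
im=im.copy()
for x,y in proj('wrist',pts): cv2.circle(im,(int(x),int(y)),2,(255,0,0),-1)
cv2.imwrite("pics/w2.png",im[:,:,::-1])
E
```

```text
t 3.1 grasp [0.4187 0.0517 0.1293] rpy [-179.56   45.07  102.48] F [ 0.5  0.8 -0.4] w 0.0939 q [ 0.57  0.02  1.79 -0.73  1.65  0.42]
delta [0.0029, -0.0006, 0.1307] turn [-0.002, 0.001, 0.006] deg 0.4
0.89 [257.4, 265.8] [ 23.03105968 141.90316687 132.95858709]
0.88 [278.0, 185.5] [105.71201221 105.77763244 107.34532374]
[[305.0, 197.0], [302.0, 223.0], [250.0, 224.0], [245.0, 197.0], [303.0, 141.0], [300.0, 172.0], [252.0, 172.0], [248.0, 141.0]]
```

View pics/w2.png

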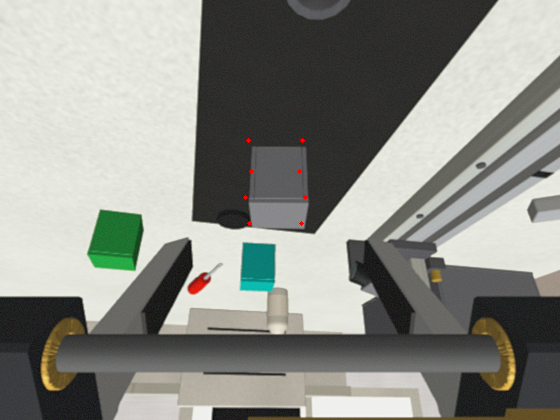

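>>> move_arm --increments '[{"delta_pos": [0.003, -0.001, 0.045], "turn": [0, 0, 0.006], "jaw": -1}, {"delta_pos": [0.003, -0.001, 0.08], "turn": [0, 0, 0.006], "jaw": -1}, {"delta_pos": [0.003, -0.001, 0.11], "turn": [0, 0, 0.006], "jaw": -1}, {"delta_pos": [0.003, -0.001, 0.133], "turn": [0, 0, 0.006], "jaw": -1}, {"delta_pos": [0.003, -0.001, 0.133], "turn": [0, 0, 0.006], "jaw": -1}]'

```text
time: 3.7
tool_pos: [0.4394, -0.0544, 0.0207]
ee_rot: [3.137, 0.784, 1.766]
wrist_force: [-0.5, 0.3, -0.3]
width: 0.0937
```

```bash
python3 - <<'E'
from h import *
rel((.437,-.039,.034),-45,102)
im=snapshot("wrist"); cv2.imwrite("pics/w3.png",im[:,:,::-1])
E
```

```text
t 3.7 grasp [ 0.4367 -0.0412  0.0342] rpy [179.73  44.93 101.19] F [-0.5  0.3 -0.3] w 0.0937 q [ 0.37  0.07  1.96 -0.79  1.36  0.44]
delta [0.0016, 0.0008, -0.0014] turn [-0.005, -0.001, -0.01] deg 0.6
```

View pics/w3.png

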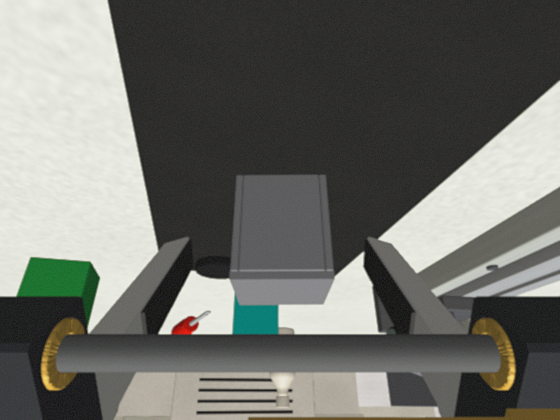

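The cup (232–335, 175–303) sits squarely between the open fingers. Closing.

>>> move_arm --increments '[{"delta_pos": [0.0, 0.001, 0.0], "turn": [0, 0, 0], "jaw": 1}, {"delta_pos": [0.0, 0.001, 0.0], "turn": [0, 0, 0], "jaw": 1}, {"delta_pos": [0.0, 0.001, 0.0], "turn": [0, 0, 0], "jaw": 1}, {"delta_pos": [0.0, 0.001, 0.0], "turn": [0, 0, 0], "jaw": 1}, {"delta_pos": [0.0, 0.001, 0.0], "turn": [0, 0, 0], "jaw": 1}]'

```text
time: 4.25
tool_pos: [0.4418, -0.0525, 0.0222]
ee_rot: [3.133, 0.784, 1.765]
wrist_force: [-0.0, -1.3, -0.4]
width: 0.0573
```

```bash
python3 - <<'E'
from h import *
rel((.42,.0,.14),0,102)
E
```

```text
t 4.25 grasp [ 0.439  -0.0394  0.0357] rpy [179.49  44.91 101.14] F [-0.  -1.3 -0.4] w 0.0573 q [ 0.37  0.07  1.95 -0.79  1.37  0.44]
delta [-0.0302, -0.0102, -0.1094] turn [0.003, 0.784, -0.011] deg 44.9
```

>>> move_arm --increments '[{"delta_pos": [0.0, 0.0, 0.0], "turn": [0, 0, 0], "jaw": 1}, {"delta_pos": [0.0, 0.0, 0.0], "turn": [0, 0, 0], "jaw": 1}, {"delta_pos": [0.0, 0.0, 0.0], "turn": [0, 0, 0], "jaw": 1}]'

```text
time: 4.55
tool_pos: [0.4418, -0.0524, 0.0223]
ee_rot: [3.133, 0.784, 1.765]
wrist_force: [-1.3, 1.2, 1.0]
width: 0.0499
```

```bash
python3 - <<'E'
from h import *
rel((.44,-.04,.10),-45,102)
rel((.42,.0,.12),0,102)
E
```

```text
t 4.55 grasp [ 0.439  -0.0393  0.0357] rpy [179.49  44.9  101.15] F [-1.3  1.2  1. ] w 0.0499 q [ 0.37  0.07  1.95 -0.79  1.37  0.44]
delta [-0.0461, 0.0013, -0.0449] turn [-0.002, -0.002, -0.01] deg 0.6
t 4.55 grasp [ 0.439  -0.0393  0.0357] rpy [179.49  44.9  101.15] F [-1.3  1.2  1. ] w 0.0499 q [ 0.37  0.07  1.95 -0.79  1.37  0.44]
delta [-0.0162, -0.0104, -0.0951] turn [0.003, 0.784, -0.011] deg 44.9
```

>>> move_arm --increments '[{"delta_pos": [-0.025, 0.0, -0.025], "turn": [0, 0, 0], "jaw": 1}, {"delta_pos": [-0.046, 0.0, -0.045], "turn": [0, 0, 0], "jaw": 1}, {"delta_pos": [-0.034, -0.01, -0.08], "turn": [0, 0.25, 0], "jaw": 1}, {"delta_pos": [-0.03, -0.01, -0.095], "turn": [0, 0.4, 0], "jaw": 1}, {"delta_pos": [-0.025, -0.01, -0.095], "turn": [0, 0.6, 0], "jaw": 1}]'

```text
time: 5.05
tool_pos: [0.4235, -0.0037, 0.1103]
ee_rot: [3.127, 0.328, 1.772]
wrist_force: [0.2, -0.7, -1.5]
width: 0.0497
```

```bash
python3 - <<'E'
from h import *
rel((.41,.0,.12),45,102)
E
```

```text
t 5.05 grasp [0.422  0.0023 0.1283] rpy [179.18  18.81 101.52] F [ 0.2 -0.7 -1.5] w 0.0497 q [ 0.15 -0.2   1.81 -0.33  1.5  -0.04]
delta [0.0199, -0.0126, -0.003] turn [0.015, 1.114, -0.001] deg 63.8
```

>>> move_arm --increments '[{"delta_pos": [0.02, -0.0126, 0.0], "turn": [0, 1.114, 0], "jaw": 1}, {"delta_pos": [0.02, -0.0126, 0.0], "turn": [0.007, 1.114, 0], "jaw": 1}, {"delta_pos": [0.02, -0.0126, 0.0], "turn": [0.015, 1.114, 0], "jaw": 1}, {"delta_pos": [0.02, -0.0126, 0.0], "turn": [0.015, 1.114, 0], "jaw": 1}, {"delta_pos": [0.02, -0.0126, 0.0], "turn": [0.015, 1.114, 0], "jaw": 1}]'

```text
time: 5.55
tool_pos: [0.4081, 0.0114, 0.1051]
ee_rot: [3.135, -0.42, 1.778]
wrist_force: [0.1, 0.0, -0.7]
width: 0.0498
```

```bash
python3 - <<'E'
from h import *
rel((.41,.0,.10),45,102)
E
```

```text
t 5.55 grasp [0.4096 0.0038 0.1225] rpy [179.63 -24.05 101.87] F [ 0.1  0.  -0.7] w 0.0498 q [-0.44 -0.07  1.73  0.34  1.72 -0.63]
delta [-0.0058, -0.0007, 0.0177] turn [0.008, 0.366, -0.001] deg 21.0
```

>>> move_arm --increments '[{"delta_pos": [-0.006, -0.001, 0.018], "turn": [0.008, 0.366, 0], "jaw": 1}, {"delta_pos": [-0.006, -0.001, 0.018], "turn": [0.008, 0.366, 0], "jaw": 1}, {"delta_pos": [-0.006, -0.001, 0.018], "turn": [0.008, 0.366, 0], "jaw": 1}, {"delta_pos": [-0.006, -0.001, 0.018], "turn": [0.008, 0.366, 0], "jaw": 1}]'

```text
time: 5.95
tool_pos: [0.4061, 0.0117, 0.0836]
ee_rot: [-3.133, -0.789, 1.77]
wrist_force: [0.4, -0.3, -1.1]
width: 0.0497
```

```bash
python3 - <<'E'
from h import *
rel((.41,.0,.04),45,102)
im=snapshot("scene"); 
c=im[140:300,180:400]; cv2.imwrite("pics/s4.png",cv2.resize(c,None,fx=3.5,fy=3.5,interpolation=cv2.INTER_CUBIC)[:,:,::-1])
im=snapshot("wrist"); cv2.imwrite("pics/w4.png",im[:,:,::-1])
E
```

```text
t 5.95 grasp [ 0.4089 -0.0015  0.097 ] rpy [-179.5   -45.23  101.42] F [ 0.4 -0.3 -1.1] w 0.0497 q [-0.61  0.17  1.7   0.53  1.86 -0.81]
delta [-0.0397, 0.0018, 0.041] turn [-0.001, -0.004, -0.007] deg 0.5
```

View pics/s4.png

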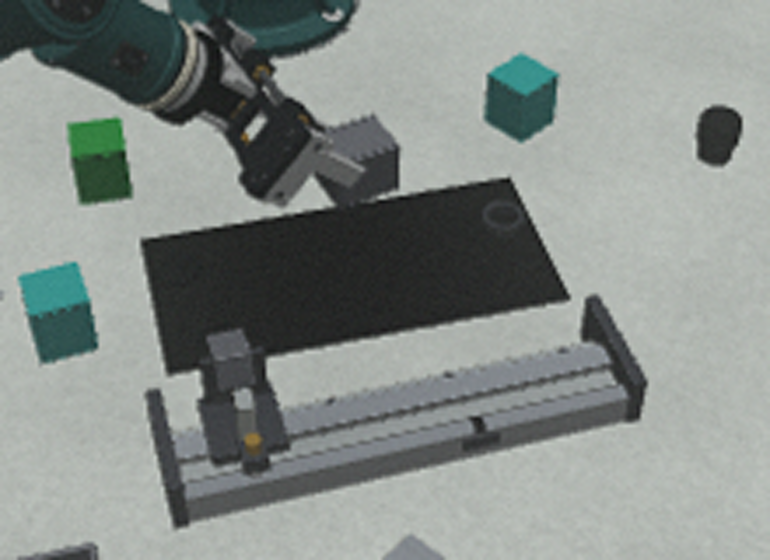

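View pics/w4.png

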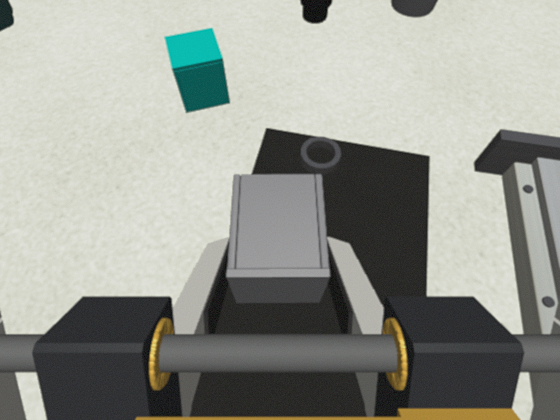

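>>> move_arm --increments '[{"delta_pos": [-0.02, 0.0, 0.02], "turn": [0, 0, 0], "jaw": 1}, {"delta_pos": [-0.034, 0.001, 0.034], "turn": [0, 0, -0.007], "jaw": 1}, {"delta_pos": [-0.041, 0.002, 0.041], "turn": [0, 0, -0.007], "jaw": 1}, {"delta_pos": [-0.043, 0.002, 0.043], "turn": [0, 0, -0.007], "jaw": 1}, {"delta_pos": [-0.044, 0.002, 0.044], "turn": [0, 0, -0.007], "jaw": 1}]'

```text
time: 6.55
tool_pos: [0.4091, 0.0134, 0.0245]
ee_rot: [3.135, -0.783, 1.79]
wrist_force: [0.4, -0.0, -0.8]
width: 0.0496
```

```bash
python3 - <<'E'
from h import *
rel((.41,.0,.03),45,102)
E
```

```text
t 6.55 grasp [4.119e-01 3.000e-04 3.790e-02] rpy [179.62 -44.89 102.57] F [ 0.4 -0.  -0.8] w 0.0496 q [-0.6   0.24  1.74  0.52  1.75 -0.88]
delta [-0.0055, -0.0019, 0.0057] turn [-0.0, 0.002, 0.007] deg 0.4
```

>>> move_arm --increments '[{"delta_pos": [-0.002, 0.0, 0.002], "turn": [0, 0, 0], "jaw": 1}, {"delta_pos": [-0.0035, 0.0, 0.0035], "turn": [0, 0, 0], "jaw": 1}, {"delta_pos": [-0.0045, 0.0, 0.0045], "turn": [0, 0, 0], "jaw": 1}]'

```text
time: 6.85
tool_pos: [0.4094, 0.0132, 0.0184]
ee_rot: [3.134, -0.783, 1.791]
wrist_force: [0.2, 0.5, -1.3]
width: 0.0499
```

```bash
python3 - <<'E'
from h import *
rel((.41,.0,.03),45,102)
E
```

```text
t 6.85 grasp [4.122e-01 1.000e-04 3.180e-02] rpy [179.56 -44.84 102.62] F [ 0.2  0.5 -1.3] w 0.0499 q [-0.6   0.25  1.75  0.52  1.74 -0.89]
delta [-0.001, -0.0022, 0.0015] turn [0.0, 0.003, 0.008] deg 0.5
```

>>> move_arm --increments '[{"delta_pos": [-0.001, 0.0, 0.001], "turn": [0, 0, 0], "jaw": 1}, {"delta_pos": [-0.002, 0.0, 0.002], "turn": [0, 0, 0], "jaw": 1}, {"delta_pos": [-0.002, 0.0, 0.002], "turn": [0, 0, 0], "jaw": 1}]'

```text
time: 7.15
tool_pos: [0.4093, 0.0132, 0.0153]
ee_rot: [3.134, -0.783, 1.791]
wrist_force: [-0.6, -0.1, -0.6]
width: 0.0495
```

```bash
python3 - <<'E'
from h import *
rel((.41,.0,.027),45,102)
im=snapshot("wrist"); cv2.imwrite("pics/w5.png",im[:,:,::-1])
E
```

```text
t 7.15 grasp [4.121e-01 1.000e-04 2.880e-02] rpy [179.58 -44.85 102.59] F [-0.6 -0.1 -0.6] w 0.0495 q [-0.6   0.26  1.75  0.52  1.74 -0.89]
delta [-0.001, -0.0021, 0.0015] turn [-0.0, 0.003, 0.007] deg 0.4
```

View pics/w5.png

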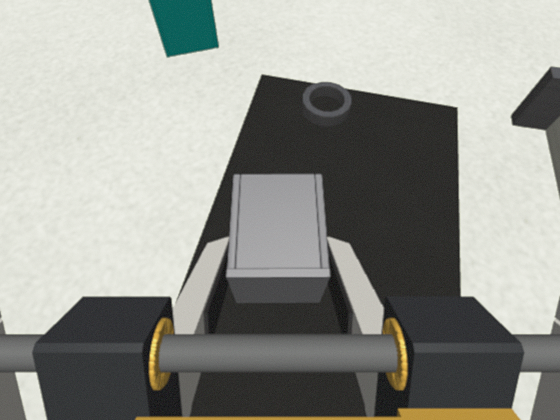

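>>> move_arm --increments '[{"delta_pos": [-0.001, 0.0, 0.001], "turn": [0, 0, 0], "jaw": 1}, {"delta_pos": [-0.002, 0.0, 0.002], "turn": [0, 0, 0], "jaw": 1}, {"delta_pos": [-0.002, 0.0, 0.002], "turn": [0, 0, 0], "jaw": 1}]'

```text
time: 7.5
tool_pos: [0.4095, 0.0132, 0.0137]
ee_rot: [3.134, -0.784, 1.792]
wrist_force: [-1.2, -2.2, 4.9]
width: 0.0497
```

>>> move_arm --increments '[{"delta_pos": [0, 0.0, 0], "turn": [0, 0, 0], "jaw": -1}, {"delta_pos": [0, 0.0, 0], "turn": [0, 0, 0], "jaw": -1}, {"delta_pos": [0, 0.0, 0], "turn": [0, 0, 0], "jaw": -1}, {"delta_pos": [0, 0.0, 0], "turn": [0, 0, 0], "jaw": -1}, {"delta_pos": [0, 0.0, 0], "turn": [0, 0, 0], "jaw": -1}]'

```text
time: 8.0
tool_pos: [0.4094, 0.0132, 0.0136]
ee_rot: [3.134, -0.784, 1.791]
wrist_force: [-0.3, -0.5, -0.6]
width: 0.0863
```

```bash
python3 - <<'E'
from h import *
rel((.41,-.06,.12),20,102)
E
```

```text
t 8.0 grasp [4.122e-01 1.000e-04 2.700e-02] rpy [179.55 -44.92 102.64] F [-0.3 -0.5 -0.6] w 0.0863 q [-0.6   0.26  1.75  0.52  1.74 -0.89]
delta [0.0164, -0.0146, -0.1088] turn [0.002, -0.435, 0.008] deg 24.9
```

>>> move_arm --increments '[{"delta_pos": [0, 0.0, -0.04], "turn": [0, 0, 0], "jaw": -1}, {"delta_pos": [0, 0.0, -0.08], "turn": [0, 0, 0], "jaw": -1}, {"delta_pos": [0.015, 0.0, -0.11], "turn": [0, -0.2, 0], "jaw": -1}, {"delta_pos": [0.03, 0.0, -0.12], "turn": [0, -0.4, 0], "jaw": -1}, {"delta_pos": [0.05, 0.0, -0.12], "turn": [0, -0.5, 0], "jaw": -1}]'

```text
time: 8.5
tool_pos: [0.4212, -0.0372, 0.1358]
ee_rot: [3.132, -0.327, 1.785]
wrist_force: [-0.0, -0.0, 0.0]
width: 0.0942
```

```bash
python3 - <<'E'
from h import *
im=snapshot("wrist"); cv2.imwrite("pics/w6.png",im[:,:,::-1])
for r in regions_of("cup","wrist"): print(r['p'],r['at'],im[r['mask']].mean(0))
rel((.40,.08,.14),-45,102)
E
```

```text
0.64 [278.3, 181.8] [174.67236181 174.14874372 175.01582915]
t 8.6 grasp [ 0.4222 -0.0381  0.158 ] rpy [178.99 -18.69 103.06] F [0.8 0.1 0.5] w 0.0938 q [-0.45 -0.08  1.65  0.27  1.76 -0.65]
delta [0.091, 0.0037, 0.045] turn [0.02, -1.112, 0.009] deg 63.7
```

View pics/w6.png

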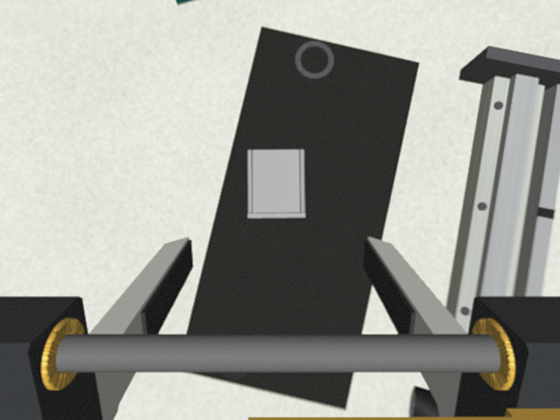

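```bash
python3 - <<'E'
from h import *
C=np.array([ray('wrist',p,.053) for p in [(248,150),(304,150),(305,213),(248,213)]]); print(C.round(4),C.mean(0))
for i in range(4):
    d=C[(i+1)%4]-C[i]; print(np.linalg.norm(d).round(4),np.degrees(np.arctan2(d[1],d[0])).round(1))
E
```

```text
[[ 0.3819  0.0313  0.053 ]
 [ 0.4307  0.0424  0.053 ]
 [ 0.4437 -0.0125  0.053 ]
 [ 0.3944 -0.0236  0.053 ]] [0.41266362 0.00941137 0.053     ]
0.0501 12.8
0.0564 -76.7
0.0505 -167.4
0.0563 102.9
```

>>> move_arm --increments '[{"delta_pos": [0.091, 0.004, 0.02], "turn": [0.02, -1.112, 0.009], "jaw": -1}, {"delta_pos": [0.091, 0.004, 0.02], "turn": [0.02, -1.112, 0.009], "jaw": -1}, {"delta_pos": [0.091, 0.004, 0.02], "turn": [0.02, -1.112, 0.009], "jaw": -1}, {"delta_pos": [0.091, 0.004, 0.02], "turn": [0.02, -1.112, 0.009], "jaw": -1}, {"delta_pos": [0.091, 0.004, 0.02], "turn": [0.02, -1.112, 0.009], "jaw": -1}]'

```text
time: 9.1
tool_pos: [0.4048, 0.0591, 0.1511]
ee_rot: [3.14, 0.392, 1.782]
wrist_force: [0.8, 0.2, 0.7]
width: 0.0941
```

```bash
python3 - <<'E'
from h import *
rel((.40,.10,.13),-45,102)
E
```

```text
t 9.1 grasp [0.4033 0.0662 0.1687] rpy [179.93  22.44 102.12] F [0.8 0.2 0.7] w 0.0941 q [ 0.36 -0.18  1.73 -0.39  1.65  0.13]
delta [0.0386, 0.0038, 0.0214] turn [0.002, -0.394, 0.002] deg 22.6
```

>>> move_arm --increments '[{"delta_pos": [0.039, 0.004, 0.02], "turn": [0.002, -0.394, 0.002], "jaw": -1}, {"delta_pos": [0.039, 0.004, 0.02], "turn": [0.002, -0.394, 0.002], "jaw": -1}, {"delta_pos": [0.039, 0.004, 0.02], "turn": [0.002, -0.394, 0.002], "jaw": -1}, {"delta_pos": [0.039, 0.004, 0.02], "turn": [0.002, -0.394, 0.002], "jaw": -1}]'

```text
time: 9.5
tool_pos: [0.4006, 0.0883, 0.1134]
ee_rot: [-3.127, 0.79, 1.795]
wrist_force: [0.9, 0.7, 0.2]
width: 0.0939
```

```bash
python3 - <<'E'
from h import *
im=snapshot("wrist"); cv2.imwrite("pics/w7.png",im[:,:,::-1])
for r in regions_of("cup","wrist"): print(r['p'],r['at'],im[r['mask']].mean(0))
rel((.413,.006,.029),-45,102.7)
E
```

```text
0.85 [272.6, 182.7] [121.7543093  121.81888808 123.7188638 ]
0.83 [37.6, 4.6] [ 21.62711864 189.93389831 177.80677966]
0.77 [134.2, 253.6] [ 40.19110097 124.85282373  58.26069595]
0.69 [264.8, 276.7] [ 23.74147727 140.18252841 131.49644886]
t 9.6 grasp [0.3997 0.1007 0.1301] rpy [-179.77   45.01  102.17] F [0.2 0.2 0.7] w 0.0939 q [ 0.68  0.06  1.74 -0.69  1.72  0.5 ]
delta [0.0041, -0.0062, 0.1389] turn [-0.011, 0.0, -0.007] deg 0.7
```

View pics/w7.png

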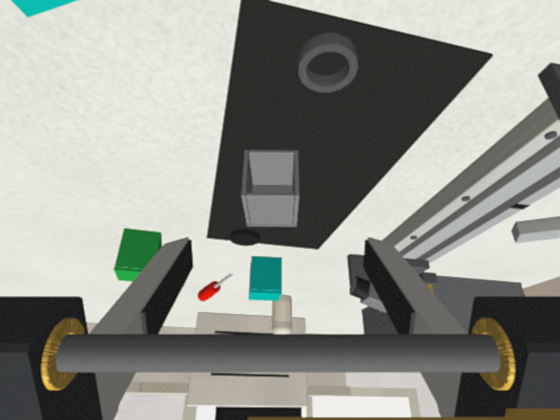

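>>> move_arm --increments '[{"delta_pos": [0.004, -0.006, 0.045], "turn": [-0.011, 0, -0.007], "jaw": -1}, {"delta_pos": [0.004, -0.006, 0.085], "turn": [-0.011, 0, -0.007], "jaw": -1}, {"delta_pos": [0.004, -0.006, 0.115], "turn": [-0.011, 0, -0.007], "jaw": -1}, {"delta_pos": [0.004, -0.006, 0.136], "turn": [-0.011, 0, -0.007], "jaw": -1}, {"delta_pos": [0.004, -0.006, 0.139], "turn": [-0.011, 0, -0.007], "jaw": -1}]'

```text
time: 10.1
tool_pos: [0.415, -0.0102, 0.0151]
ee_rot: [-3.14, 0.785, 1.789]
wrist_force: [0.4, 0.1, -1.0]
width: 0.094
```

```bash
python3 - <<'E'
from h import *
im=snapshot("wrist"); cv2.imwrite("pics/w8.png",im[:,:,::-1])
rel((.413,.006,.029),-45,102.7)
E
```

```text
t 10.15 grasp [0.4129 0.0038 0.0293] rpy [179.99  44.96 102.44] F [ 0.7  0.4 -0.1] w 0.0939 q [ 0.49  0.07  1.96 -0.76  1.42  0.51]
delta [0.0017, 0.0007, -0.0013] turn [-0.003, -0.001, -0.003] deg 0.2
```

View pics/w8.png

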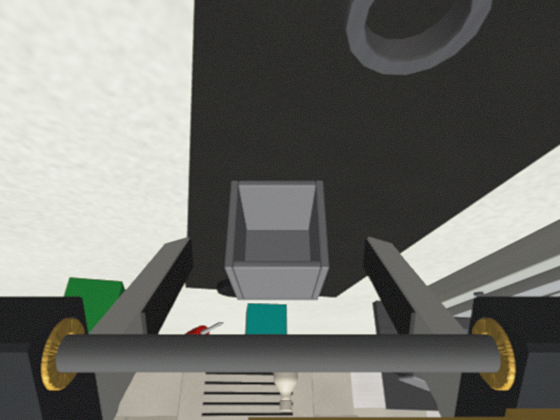

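>>> move_arm --increments '[{"delta_pos": [0, 0.0, 0], "turn": [0, 0, 0], "jaw": 1}, {"delta_pos": [0, 0.0, 0], "turn": [0, 0, 0], "jaw": 1}, {"delta_pos": [0, 0.0, 0], "turn": [0, 0, 0], "jaw": 1}, {"delta_pos": [0, 0.0, 0], "turn": [0, 0, 0], "jaw": 1}, {"delta_pos": [0, 0.0, 0], "turn": [0, 0, 0], "jaw": 1}]'

```text
time: 10.65
tool_pos: [0.416, -0.0088, 0.0161]
ee_rot: [3.14, 0.785, 1.788]
wrist_force: [-0.0, 0.2, 0.8]
width: 0.0574
```

>>> move_arm --increments '[{"delta_pos": [0, 0.0, 0], "turn": [0, 0, 0], "jaw": 1}, {"delta_pos": [0, 0.0, 0], "turn": [0, 0, 0], "jaw": 1}, {"delta_pos": [0, 0.0, 0], "turn": [0, 0, 0], "jaw": 1}, {"delta_pos": [0, 0.0, 0], "turn": [0, 0, 0], "jaw": 1}]'

```text
time: 11.05
tool_pos: [0.4161, -0.0086, 0.0161]
ee_rot: [3.14, 0.784, 1.788]
wrist_force: [-0.2, 0.9, -0.1]
width: 0.0497
```

```bash
python3 - <<'E'
from h import *
rel((.41,.0,.12),0,102)
E
```

```text
t 11.05 grasp [0.4132 0.0045 0.0295] rpy [179.93  44.94 102.46] F [-0.2  0.9 -0.1] w 0.0497 q [ 0.49  0.07  1.96 -0.76  1.42  0.51]
delta [-0.0531, -0.004, -0.067] turn [0.004, 0.784, 0.008] deg 44.9
```

>>> move_arm --increments '[{"delta_pos": [-0.025, 0.0, -0.025], "turn": [0, 0, 0], "jaw": 1}, {"delta_pos": [-0.048, 0.0, -0.047], "turn": [0, 0, 0], "jaw": 1}, {"delta_pos": [-0.06, 0, -0.067], "turn": [0, 0.2, 0], "jaw": 1}, {"delta_pos": [-0.06, 0, -0.08], "turn": [0, 0.4, 0], "jaw": 1}, {"delta_pos": [-0.055, 0, -0.08], "turn": [0, 0.6, 0], "jaw": 1}]'

```text
time: 11.55
tool_pos: [0.4144, 0.0103, 0.1152]
ee_rot: [3.132, 0.329, 1.79]
wrist_force: [0.6, 0.1, -1.3]
width: 0.0496
```

```bash
python3 - <<'E'
from h import *
rel((.41,.0,.12),45,102)
E
```

```text
t 11.55 grasp [0.4129 0.0162 0.1332] rpy [179.45  18.86 102.53] F [ 0.6  0.1 -1.3] w 0.0496 q [ 0.19 -0.21  1.81 -0.33  1.52 -0.02]
delta [0.0069, -0.0064, 0.0067] turn [0.006, 1.115, 0.015] deg 63.9
```

>>> move_arm --increments '[{"delta_pos": [0.007, -0.006, 0.005], "turn": [0.006, 1.115, 0.015], "jaw": 1}, {"delta_pos": [0.007, -0.006, 0.005], "turn": [0.006, 1.115, 0.015], "jaw": 1}, {"delta_pos": [0.007, -0.006, 0.005], "turn": [0.006, 1.115, 0.015], "jaw": 1}, {"delta_pos": [0.007, -0.006, 0.005], "turn": [0.006, 1.115, 0.015], "jaw": 1}, {"delta_pos": [0.007, -0.006, 0.005], "turn": [0.006, 1.115, 0.015], "jaw": 1}]'

```text
time: 12.05
tool_pos: [0.4082, 0.0128, 0.1095]
ee_rot: [3.136, -0.419, 1.784]
wrist_force: [0.1, 0.4, -1.5]
width: 0.0496
```

```bash
python3 - <<'E'
from h import *
rel((.41,.0,.10),45,102)
E
```

```text
t 12.05 grasp [0.4097 0.0052 0.1268] rpy [179.67 -24.01 102.22] F [ 0.1  0.4 -1.5] w 0.0496 q [-0.43 -0.07  1.73  0.34  1.73 -0.63]
delta [-0.0088, -0.001, 0.0212] turn [0.004, 0.366, 0.004] deg 21.0
```

>>> move_arm --increments '[{"delta_pos": [-0.009, -0.001, 0.021], "turn": [0.004, 0.366, 0.004], "jaw": 1}, {"delta_pos": [-0.009, -0.001, 0.021], "turn": [0.004, 0.366, 0.004], "jaw": 1}, {"delta_pos": [-0.009, -0.001, 0.021], "turn": [0.004, 0.366, 0.004], "jaw": 1}, {"delta_pos": [-0.009, -0.001, 0.021], "turn": [0.004, 0.366, 0.004], "jaw": 1}]'

```text
time: 12.45
tool_pos: [0.4064, 0.0116, 0.084]
ee_rot: [-3.133, -0.789, 1.771]
wrist_force: [0.2, -0.2, -0.7]
width: 0.05
```

```bash
python3 - <<'E'
from h import *
im=snapshot("wrist"); cv2.imwrite("pics/w9.png",im[:,:,::-1])
rel((.41,.0,.04),45,102)
E
```

```text
t 12.5 grasp [ 0.4096 -0.0009  0.0987] rpy [-179.72  -45.05  101.72] F [ 0.1  0.8 -1. ] w 0.0499 q [-0.61  0.17  1.7   0.53  1.87 -0.81]
delta [-0.041, 0.0008, 0.042] turn [-0.001, -0.001, -0.003] deg 0.2
```

View pics/w9.png

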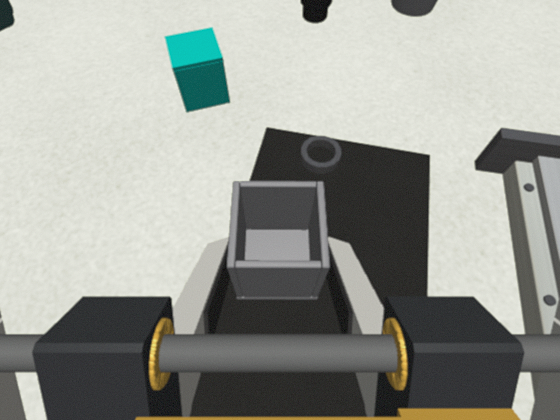

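>>> move_arm --increments '[{"delta_pos": [-0.02, 0.0, 0.02], "turn": [0, 0, 0], "jaw": 1}, {"delta_pos": [-0.034, 0.0, 0.034], "turn": [0, 0, 0], "jaw": 1}, {"delta_pos": [-0.039, 0.001, 0.039], "turn": [0, 0, -0.003], "jaw": 1}, {"delta_pos": [-0.041, 0.001, 0.041], "turn": [0, 0, -0.003], "jaw": 1}, {"delta_pos": [-0.042, 0.001, 0.042], "turn": [0, 0, -0.003], "jaw": 1}]'

```text
time: 13.0
tool_pos: [0.4081, 0.0126, 0.0268]
ee_rot: [3.141, -0.784, 1.783]
wrist_force: [0.4, -0.2, -0.6]
width: 0.0499
```

>>> move_arm --increments '[{"delta_pos": [-0.001, 0.0, 0.001], "turn": [0, 0, 0], "jaw": 1}, {"delta_pos": [-0.002, 0.0, 0.002], "turn": [0, 0, 0], "jaw": 1}, {"delta_pos": [-0.003, 0.0, 0.003], "turn": [0, 0, 0], "jaw": 1}]'

```text
time: 13.3
tool_pos: [0.4086, 0.0124, 0.023]
ee_rot: [3.139, -0.783, 1.784]
wrist_force: [-0.2, -0.1, -0.9]
width: 0.0501
```

>>> move_arm --increments '[{"delta_pos": [-0.001, 0.0, 0.001], "turn": [0, 0, 0], "jaw": 1}, {"delta_pos": [-0.002, 0.0, 0.002], "turn": [0, 0, 0], "jaw": 1}, {"delta_pos": [-0.002, 0.0, 0.002], "turn": [0, 0, 0], "jaw": 1}]'

```text
time: 13.6
tool_pos: [0.4086, 0.0121, 0.0216]
ee_rot: [3.139, -0.784, 1.785]
wrist_force: [-1.3, -2.7, 5.5]
width: 0.05
```

Contact (5 N). Release and back off.

>>> move_arm --increments '[{"delta_pos": [0, 0.0, 0], "turn": [0, 0, 0], "jaw": -1}, {"delta_pos": [0, 0.0, 0], "turn": [0, 0, 0], "jaw": -1}, {"delta_pos": [0, 0.0, 0], "turn": [0, 0, 0], "jaw": -1}, {"delta_pos": [0, 0.0, 0], "turn": [0, 0, 0], "jaw": -1}, {"delta_pos": [0, 0.0, 0], "turn": [0, 0, 0], "jaw": -1}]'

```text
time: 14.1
tool_pos: [0.4085, 0.0123, 0.0214]
ee_rot: [3.139, -0.785, 1.785]
wrist_force: [-0.4, 0.4, -0.3]
width: 0.0865
```

>>> move_arm --increments '[{"delta_pos": [0, 0.0, -0.035], "turn": [0, 0, 0], "jaw": -1}, {"delta_pos": [0, 0.0, -0.075], "turn": [0, 0, 0], "jaw": -1}, {"delta_pos": [0, 0.0, -0.11], "turn": [0, -0.1, 0], "jaw": -1}, {"delta_pos": [0.03, 0.0, -0.13], "turn": [0, -0.3, 0], "jaw": -1}, {"delta_pos": [0.05, 0.0, -0.15], "turn": [0, -0.5, 0], "jaw": -1}]'

```text
time: 14.6
tool_pos: [0.424, -0.0581, 0.1647]
ee_rot: [3.138, -0.379, 1.781]
wrist_force: [1.2, -0.3, 0.1]
width: 0.0939
```

```bash
python3 - <<'E'
from h import *
im=snapshot("wrist"); cv2.imwrite("pics/w10.png",im[:,:,::-1])
rel((.41,.0,.04),0,0)
E
```

```text
t 14.65 grasp [ 0.4275 -0.0623  0.1917] rpy [178.92 -21.05 102.76] F [-1.7  3.9  4.7] w 0.0941 q [-0.52 -0.04  1.56  0.29  1.86 -0.69]
delta [-0.001, -0.0067, 0.1634] turn [-0.315, -0.279, 1.767] deg 104.1
```

View pics/w10.png

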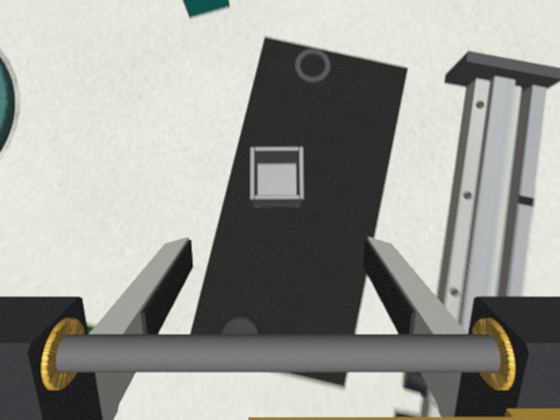

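```bash
python3 - <<'E'
from h import *
rel((.635,-.145,.19),0,0.8)
E
```

```text
t 14.65 grasp [ 0.4275 -0.0623  0.1917] rpy [178.92 -21.05 102.76] F [-1.7  3.9  4.7] w 0.0941 q [-0.52 -0.04  1.56  0.29  1.86 -0.69]
delta [-0.1255, 0.1846, -0.0416] turn [-0.313, -0.281, 1.754] deg 103.3
```

>>> move_arm --increments '[{"delta_pos": [-0.01, 0.02, -0.05], "turn": [-0.313, -0.281, 1.754], "jaw": -1}, {"delta_pos": [-0.03, 0.05, -0.05], "turn": [-0.313, -0.281, 1.754], "jaw": -1}, {"delta_pos": [-0.05, 0.08, -0.05], "turn": [-0.313, -0.281, 1.754], "jaw": -1}, {"delta_pos": [-0.07, 0.11, -0.05], "turn": [-0.313, -0.281, 1.754], "jaw": -1}, {"delta_pos": [-0.09, 0.14, -0.05], "turn": [-0.313, -0.281, 1.754], "jaw": -1}]'

```text
time: 15.15
tool_pos: [0.5857, -0.1257, 0.1903]
ee_rot: [-3.051, -0.227, 1.02]
wrist_force: [0.6, -0.1, 0.2]
width: 0.094
```

```bash
python3 - <<'E'
from h import *
rel((.635,-.145,.19),0,0.8)
E
```

```text
t 15.15 grasp [ 0.5849 -0.1302  0.2087] rpy [-174.81  -13.03   58.46] F [ 0.6 -0.1  0.2] w 0.094 q [-0.46  0.22  1.21  0.24  1.78  0.13]
delta [0.0047, 0.0538, 0.0161] turn [-0.197, -0.163, 1.011] deg 59.8
```

>>> move_arm --increments '[{"delta_pos": [0.005, 0.054, 0.0], "turn": [-0.197, -0.163, 1.011], "jaw": -1}, {"delta_pos": [0.005, 0.054, 0.0], "turn": [-0.197, -0.163, 1.011], "jaw": -1}, {"delta_pos": [0.005, 0.054, 0.0], "turn": [-0.197, -0.163, 1.011], "jaw": -1}, {"delta_pos": [0.005, 0.054, 0.0], "turn": [-0.197, -0.163, 1.011], "jaw": -1}, {"delta_pos": [0.005, 0.054, 0.0], "turn": [-0.197, -0.163, 1.011], "jaw": -1}]'

```text
time: 15.65
tool_pos: [0.6344, -0.1485, 0.1857]
ee_rot: [-3.092, -0.051, 0.297]
wrist_force: [-0.5, -0.3, -0.0]
width: 0.0938
```

```bash
python3 - <<'E'
from h import *
rel((.635,-.145,.18),0,0.8)
E
```

```text
t 15.65 grasp [ 0.6337 -0.1497  0.2047] rpy [-177.18   -2.95   17.04] F [-0.5 -0.3 -0. ] w 0.0938 q [-0.36  0.3   1.1   0.07  1.73  0.93]
delta [0.0004, -0.002, 0.0249] turn [-0.056, -0.044, 0.285] deg 16.8
```

>>> move_arm --increments '[{"delta_pos": [0.0, -0.002, 0.02], "turn": [-0.056, -0.044, 0.285], "jaw": -1}, {"delta_pos": [0.0, -0.002, 0.02], "turn": [-0.056, -0.044, 0.285], "jaw": -1}, {"delta_pos": [0.0, -0.002, 0.02], "turn": [-0.056, -0.044, 0.285], "jaw": -1}]'

```text
time: 15.95
tool_pos: [0.6342, -0.1438, 0.1641]
ee_rot: [-3.14, 0.003, 0.016]
wrist_force: [0.1, -0.0, -0.4]
width: 0.094
```

```bash
python3 - <<'E'
from h import *
rel((.638,-.145,.15),0,0.8)
im=snapshot("wrist"); cv2.imwrite("pics/w11.png",im[:,:,::-1])
for r in regions_of("post_top","wrist"): print(r['p'],r['at'])
E
```

```text
t 15.95 grasp [ 0.6343 -0.1438  0.1831] rpy [-1.799e+02  1.600e-01  9.200e-01] F [ 0.1 -0.  -0.4] w 0.094 q [-0.31  0.32  1.12  0.    1.71  1.24]
delta [0.0038, 0.0013, 0.0331] turn [-0.002, 0.003, 0.002] deg 0.2
0.77 [282.1, 210.0]
0.58 [174.8, 37.8]
```

View pics/w11.png

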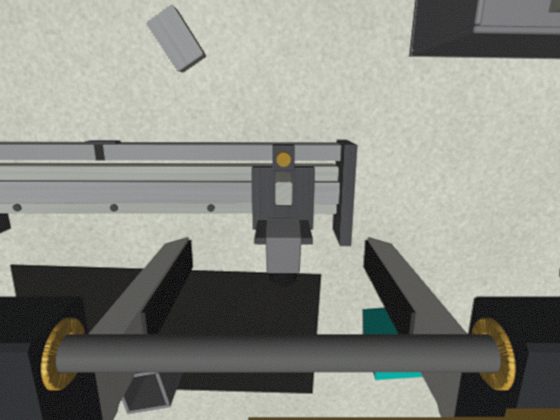

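```bash
python3 - <<'E'
from h import *
im=cv2.imread("pics/w11.png"); c=im[130:290,220:370]; cv2.imwrite("pics/w11c.png",cv2.resize(c,None,fx=3.7,fy=3.7,interpolation=cv2.INTER_CUBIC))
for p in [(276,180),(292,180),(292,206),(276,206)]: print(ray('wrist',p,.092).round(4))
print(proj('wrist',[(.638,-.145,.092)]))
print('notch',ray('wrist',(99.5,151),.034))
E
```

```text
[ 0.6539 -0.1438  0.092 ]
[ 0.6541 -0.157   0.092 ]
[ 0.6319 -0.1576  0.092 ]
[ 0.6316 -0.1442  0.092 ]
[[277.11962034 198.713526  ]]
notch [0.66784815 0.02804361 0.034     ]
```

View pics/w11c.png

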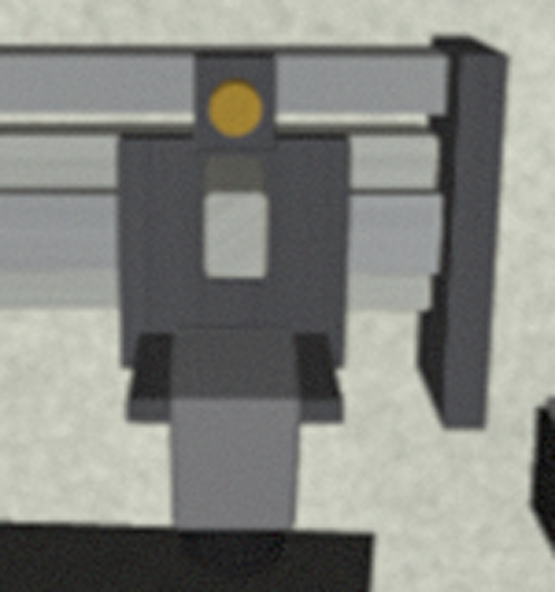

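```bash
python3 - <<'E'
from h import *
print(ray('wrist',(283.8-.3,193.5-.3),.092).round(4))
rel((.642,-.1495,.077),0,0.8)
E
```

```text
[ 0.6428 -0.1502  0.092 ]
t 16.05 grasp [ 0.6346 -0.1451  0.1846] rpy [-1.7994e+02  1.0000e-02  9.8000e-01] F [-0.8  0.7  0.3] w 0.094 q [-0.31  0.32  1.12  0.    1.71  1.24]
delta [0.0074, 0.0046, 0.1076] turn [-0.001, 0.0, 0.003] deg 0.2
```

>>> move_arm --increments '[{"delta_pos": [0.007, 0.0045, 0.0], "turn": [0, 0, 0.003], "jaw": 0}, {"delta_pos": [0.007, 0.0045, 0.03], "turn": [0, 0, 0.003], "jaw": 0}, {"delta_pos": [0.007, 0.0045, 0.05], "turn": [0, 0, 0.003], "jaw": 0}, {"delta_pos": [0.007, 0.0045, 0.06], "turn": [0, 0, 0.003], "jaw": 0}, {"delta_pos": [0.007, 0.0045, 0.06], "turn": [0, 0, 0.003], "jaw": 0}]'

```text
time: 16.55
tool_pos: [0.6407, -0.1498, 0.1036]
ee_rot: [-3.139, 0.003, 0.014]
wrist_force: [1.0, -0.3, -0.3]
width: 0.0572
```

```bash
python3 - <<'E'
from h import *
rel((.642,-.1495,.077),0,0.8)
im=snapshot("wrist"); cv2.imwrite("pics/w12.png",im[:,:,::-1])
E
```

```text
t 16.55 grasp [ 0.6408 -0.1498  0.1226] rpy [-179.87    0.19    0.81] F [ 1.  -0.3 -0.3] w 0.0572 q [-0.32  0.35  1.19  0.    1.6   1.24]
delta [0.0015, -0.0002, 0.0456] turn [-0.002, 0.003, 0.0] deg 0.2
```

View pics/w12.png

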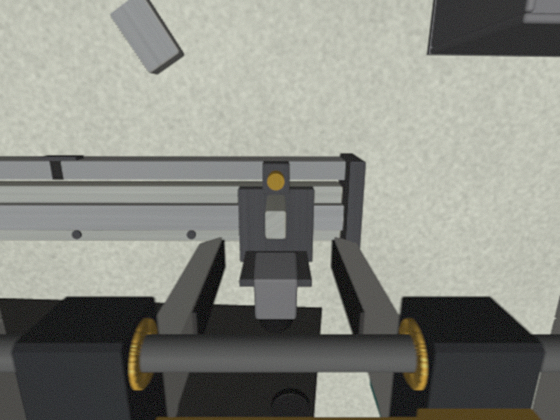

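```bash
python3 - <<'E'
from h import *
print(ray('wrist',(275.5,224.5),.092).round(4)); rel((.642,-.148,.077),0,0.8)
print(ray('wrist',(57,168),.034))
E
```

```text
[ 0.643 -0.149  0.092]
t 16.6 grasp [ 0.6416 -0.15    0.1244] rpy [-1.7992e+02  4.0000e-02  8.0000e-01] F [0.3 0.1 0.1] w 0.0538 q [-0.32  0.35  1.19  0.    1.6   1.24]
delta [0.0005, -0.0019, 0.0474] turn [-0.001, 0.001, 0.0] deg 0.1
[0.66911689 0.02902529 0.034     ]
```

>>> move_arm --increments '[{"delta_pos": [0.001, -0.001, 0.02], "turn": [0, 0, 0], "jaw": 0}, {"delta_pos": [0.001, -0.001, 0.035], "turn": [0, 0, 0], "jaw": 0}, {"delta_pos": [0.001, -0.001, 0.047], "turn": [0, 0, 0], "jaw": 0}, {"delta_pos": [0.001, -0.001, 0.047], "turn": [0, 0, 0], "jaw": 0}]'

```text
time: 17.0
tool_pos: [0.6411, -0.1484, 0.056]
ee_rot: [-3.139, 0.005, 0.014]
wrist_force: [0.4, -1.2, -0.5]
width: 0.047
```

```bash
python3 - <<'E'
from h import *
rel((.643,-.149,.077),0,0.8)
im=snapshot("wrist"); cv2.imwrite("pics/w13.png",im[:,:,::-1])
E
```

```text
t 17.0 grasp [ 0.6412 -0.1485  0.075 ] rpy [-179.84    0.26    0.81] F [ 0.4 -1.2 -0.5] w 0.047 q [-0.31  0.38  1.26  0.    1.51  1.24]
delta [0.0018, 0.0006, -0.002] turn [-0.003, 0.005, 0.0] deg 0.3
```

View pics/w13.png

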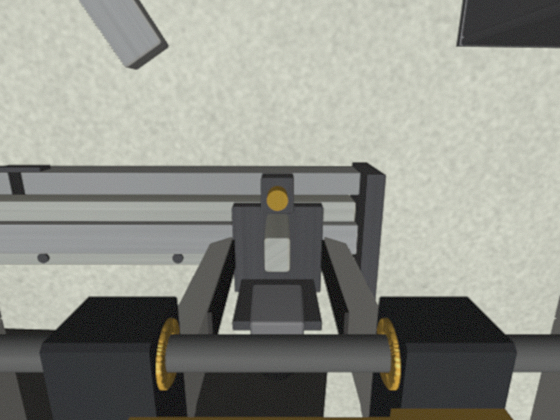

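>>> move_arm --increments '[{"delta_pos": [0.001, 0, 0], "turn": [0, 0, 0], "jaw": 1}, {"delta_pos": [0.001, 0, 0], "turn": [0, 0, 0], "jaw": 1}, {"delta_pos": [0.001, 0, 0], "turn": [0, 0, 0], "jaw": 1}, {"delta_pos": [0.001, 0, 0], "turn": [0, 0, 0], "jaw": 1}, {"delta_pos": [0.001, 0, 0], "turn": [0, 0, 0], "jaw": 1}]'

```text
time: 17.55
tool_pos: [0.6431, -0.1483, 0.0578]
ee_rot: [-3.139, 0.002, 0.014]
wrist_force: [-0.3, 0.3, 1.2]
width: 0.0131
```

>>> move_arm --increments '[{"delta_pos": [0, 0, 0], "turn": [0, 0, 0], "jaw": 1}, {"delta_pos": [0, 0, 0], "turn": [0, 0, 0], "jaw": 1}, {"delta_pos": [0, 0, 0], "turn": [0, 0, 0], "jaw": 1}]'

```text
time: 17.85
tool_pos: [0.6431, -0.1484, 0.0578]
ee_rot: [-3.139, 0.002, 0.014]
wrist_force: [0.6, -0.2, 0.2]
width: 0.0129
```

```bash
python3 - <<'E'
from h import *
rel((.643,-.149,.077),0,0.8)
im=snapshot("wrist"); cv2.imwrite("pics/w14.png",im[:,:,::-1])
E
```

```text
t 17.85 grasp [ 0.6431 -0.1484  0.0768] rpy [-1.7986e+02  1.1000e-01  8.2000e-01] F [ 0.6 -0.2  0.2] w 0.0129 q [-0.31  0.38  1.25  0.    1.51  1.24]
delta [-0.0001, 0.0006, -0.0002] turn [-0.002, 0.002, 0.0] deg 0.2
```

View pics/w14.png

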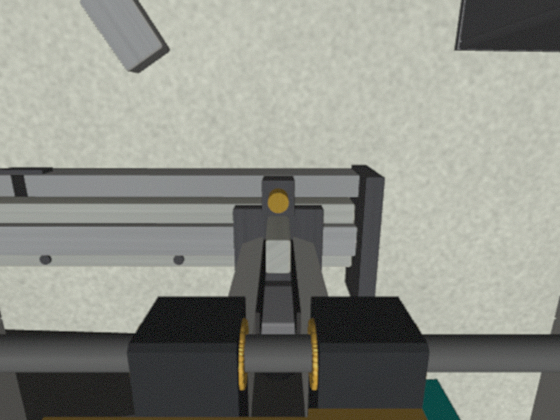

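>>> move_arm --increments '[{"delta_pos": [0, -0.008, 0], "turn": [0, 0, 0], "jaw": 1}, {"delta_pos": [0, -0.018, 0], "turn": [0, 0, 0], "jaw": 1}, {"delta_pos": [0, -0.028, 0], "turn": [0, 0, 0], "jaw": 1}, {"delta_pos": [0, -0.038, 0], "turn": [0, 0, 0], "jaw": 1}, {"delta_pos": [0, -0.048, 0], "turn": [0, 0, 0], "jaw": 1}]'

```text
time: 18.4
tool_pos: [0.6425, -0.103, 0.0578]
ee_rot: [3.139, 0.002, 0.013]
wrist_force: [0.4, -6.0, -1.6]
width: 0.0131
```

```bash
python3 - <<'E'
from h import *
rel((.643-.05*.014,-.099,.077),0,0.8)
im=snapshot("wrist"); cv2.imwrite("pics/w15.png",im[:,:,::-1])
E
```

```text
t 18.4 grasp [ 0.6425 -0.1029  0.0768] rpy [1.7985e+02 9.0000e-02 7.3000e-01] F [ 0.4 -6.  -1.6] w 0.0131 q [-0.24  0.36  1.28 -0.    1.5   1.31]
delta [-0.0001, -0.004, -0.0002] turn [0.003, 0.002, -0.001] deg 0.2
```

View pics/w15.png

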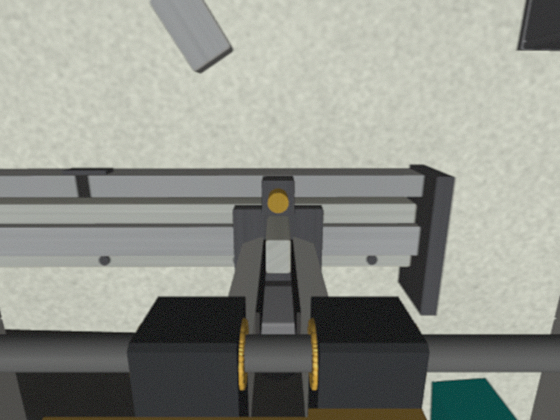

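>>> move_arm --increments '[{"delta_pos": [0, -0.012, 0], "turn": [0, 0, 0], "jaw": 1}, {"delta_pos": [0, -0.024, 0], "turn": [0, 0, 0], "jaw": 1}, {"delta_pos": [0, -0.036, 0], "turn": [0, 0, 0], "jaw": 1}, {"delta_pos": [0, -0.048, 0], "turn": [0, 0, 0], "jaw": 1}, {"delta_pos": [0, -0.06, 0], "turn": [0, 0, 0], "jaw": 1}]'

```text
time: 18.95
tool_pos: [0.6417, -0.0421, 0.0578]
ee_rot: [3.138, 0.001, 0.013]
wrist_force: [0.4, -6.4, -1.3]
width: 0.0131
```

```bash
python3 - <<'E'
from h import *
rel((.643-.11*.014,-.039,.077),0,0.8)
im=snapshot("wrist"); cv2.imwrite("pics/w16.png",im[:,:,::-1])
E
```

```text
t 18.95 grasp [ 0.6417 -0.042   0.0768] rpy [1.7981e+02 8.0000e-02 7.4000e-01] F [ 0.4 -6.4 -1.3] w 0.0131 q [-0.15  0.34  1.3  -0.    1.5   1.41]
delta [-0.0002, -0.0031, -0.0002] turn [0.003, 0.001, -0.001] deg 0.2
```

View pics/w16.png

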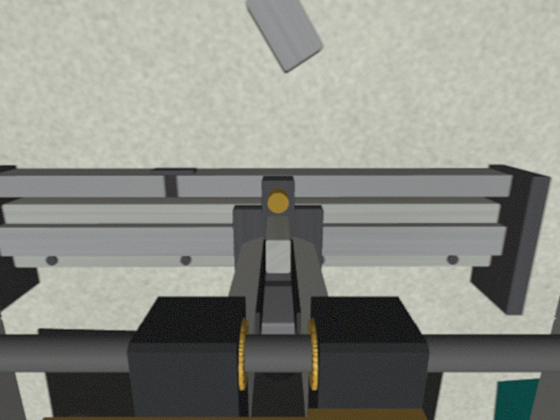

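>>> move_arm --increments '[{"delta_pos": [0, -0.01, 0], "turn": [0, 0, 0], "jaw": 1}, {"delta_pos": [0, -0.02, 0], "turn": [0, 0, 0], "jaw": 1}, {"delta_pos": [0, -0.03, 0], "turn": [0, 0, 0], "jaw": 1}, {"delta_pos": [0, -0.038, 0], "turn": [0, 0, 0], "jaw": 1}, {"delta_pos": [0, -0.043, 0], "turn": [0, 0, 0], "jaw": 1}]'

```text
time: 19.5
tool_pos: [0.6411, 0.0034, 0.0578]
ee_rot: [3.14, 0.001, 0.014]
wrist_force: [1.3, -6.2, -1.9]
width: 0.0135
```

>>> move_arm --increments '[{"delta_pos": [0, -0.003, 0], "turn": [0, 0, 0], "jaw": 1}, {"delta_pos": [0, -0.006, 0], "turn": [0, 0, 0], "jaw": 1}, {"delta_pos": [0, -0.009, 0], "turn": [0, 0, 0], "jaw": 1}, {"delta_pos": [0, -0.012, 0], "turn": [0, 0, 0], "jaw": 1}]'

```text
time: 19.9
tool_pos: [0.6409, 0.0152, 0.0579]
ee_rot: [3.14, 0.001, 0.014]
wrist_force: [0.8, -5.2, -0.2]
width: 0.0134
```

```bash
python3 - <<'E'
from h import *
rel((.643-.11*.014,.03,.077),0,0.8)
im=snapshot("wrist"); cv2.imwrite("pics/w17.png",im[:,:,::-1])
E
```

```text
t 19.9 grasp [0.6409 0.0153 0.0769] rpy [1.799e+02 7.000e-02 8.000e-01] F [ 0.8 -5.2 -0.2] w 0.0134 q [-0.06  0.34  1.31 -0.    1.5   1.49]
delta [0.0008, -0.0147, -0.0002] turn [0.002, 0.001, 0.0] deg 0.1
```

View pics/w17.png

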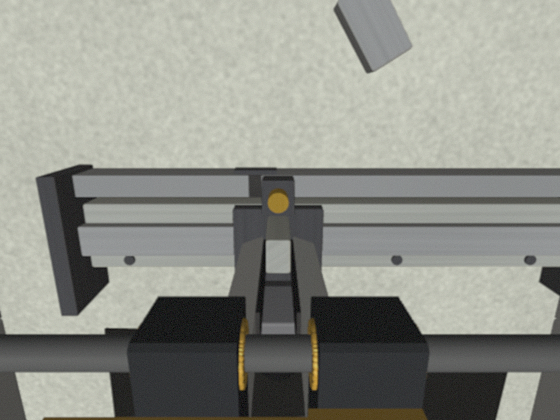

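>>> move_arm --increments '[{"delta_pos": [0, -0.003, 0], "turn": [0, 0, 0], "jaw": 1}, {"delta_pos": [0, -0.006, 0], "turn": [0, 0, 0], "jaw": 1}]'

```text
time: 20.15
tool_pos: [0.6408, 0.0224, 0.0578]
ee_rot: [3.141, 0.001, 0.014]
wrist_force: [0.9, -5.3, 0.4]
width: 0.0131
```

>>> move_arm --increments '[{"delta_pos": [0, -0.002, 0], "turn": [0, 0, 0], "jaw": 1}, {"delta_pos": [0, -0.0035, 0], "turn": [0, 0, 0], "jaw": 1}]'

```text
time: 20.35
tool_pos: [0.6407, 0.0265, 0.0578]
ee_rot: [-3.141, 0.001, 0.015]
wrist_force: [0.1, -2.7, -0.5]
width: 0.0134
```

>>> move_arm --increments '[{"delta_pos": [0, -0.002, 0], "turn": [0, 0, 0], "jaw": 1}]'

```text
time: 20.45
tool_pos: [0.6407, 0.0294, 0.0578]
ee_rot: [-3.14, 0.001, 0.015]
wrist_force: [1.0, -0.9, 0.4]
width: 0.0131
```

>>> move_arm --increments '[{"delta_pos": [0, 0, 0], "turn": [0, 0, 0], "jaw": 1}]'

```text
time: 20.55
tool_pos: [0.6407, 0.031, 0.0578]
ee_rot: [-3.138, 0.001, 0.016]
wrist_force: [0.7, -1.1, -1.0]
width: 0.0131
```

>>> move_arm --increments '[{"delta_pos": [0, -0.001, 0], "turn": [0, 0, 0], "jaw": 1}]'

```text
time: 20.65
tool_pos: [0.6407, 0.0322, 0.0578]
ee_rot: [-3.138, 0.001, 0.016]
wrist_force: [0.1, -4.2, -0.8]
width: 0.0132
```

>>> move_arm --increments '[{"delta_pos": [0, -0.001, 0], "turn": [0, 0, 0], "jaw": 1}]'

```text
time: 20.75
tool_pos: [0.6407, 0.0324, 0.0578]
ee_rot: [-3.14, 0.001, 0.016]
wrist_force: [1.6, -5.5, -2.2]
width: 0.0136
```

>>> move_arm --increments '[{"delta_pos": [0, -0.001, 0], "turn": [0, 0, 0], "jaw": 1}]'

```text
time: 20.85
tool_pos: [0.6407, 0.0323, 0.0578]
ee_rot: [3.142, 0.001, 0.015]
wrist_force: [0.2, -5.2, -0.9]
width: 0.0129
```

```bash
python3 - <<'E'
from h import *
rel((.643-.11*.014,.03,.077),0,0.8)
im=snapshot("wrist"); cv2.imwrite("pics/w18.png",im[:,:,::-1])
print(get_obs()['wrist_force'],get_obs()['tool_pos'])
E
```

```text
t 20.85 grasp [0.6407 0.0323 0.0768] rpy [1.8e+02 7.0e-02 8.8e-01] F [ 0.2 -5.2 -0.9] w 0.0129 q [-0.04  0.34  1.31 -0.    1.5   1.52]
delta [0.0008, 0.0024, -0.0002] turn [0.0, 0.001, 0.001] deg 0.1
[ 1.48996026 -5.25028939 -0.84676714] [0.64066992 0.03231864 0.05784396]
```

View pics/w18.png

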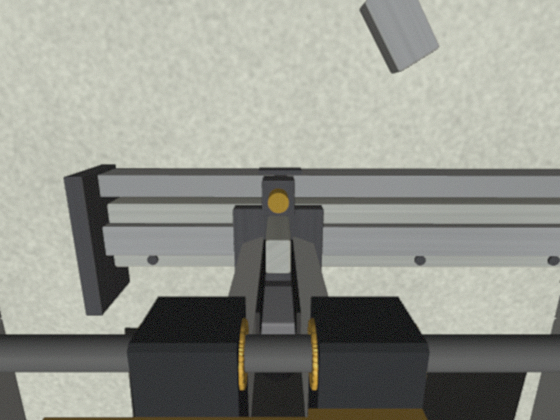

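>>> move_arm --increments '[{"delta_pos": [0, -0.0015, 0], "turn": [0, 0, 0], "jaw": 1}]'

```text
time: 21.0
tool_pos: [0.6407, 0.0324, 0.0578]
ee_rot: [3.139, 0.001, 0.015]
wrist_force: [0.1, -5.4, -1.1]
width: 0.013
```

>>> move_arm --increments '[{"delta_pos": [0, -0.002, 0], "turn": [0, 0, 0], "jaw": 1}]'

```text
time: 21.1
tool_pos: [0.6407, 0.0325, 0.0578]
ee_rot: [3.136, 0.001, 0.014]
wrist_force: [1.1, -6.7, -0.6]
width: 0.013
```

>>> move_arm --increments '[{"delta_pos": [0, 0.0003, 0], "turn": [0, 0, 0], "jaw": 1}, {"delta_pos": [0, 0.0003, 0], "turn": [0, 0, 0], "jaw": 1}, {"delta_pos": [0, 0.0003, 0], "turn": [0, 0, 0], "jaw": 1}]'

```text
time: 21.4
tool_pos: [0.6407, 0.0322, 0.0578]
ee_rot: [3.136, 0.001, 0.014]
wrist_force: [1.0, -2.9, -1.0]
width: 0.0133
```

```bash
python3 - <<'E'
from h import *
rel((.643-.11*.014,.03,.077),0,0.8)
for i in range(3):
    im=snapshot("top"); o=get_obs(); print(o['time'],o['tool_pos'].round(4),o['wrist_force'].round(1))
for r in regions_of('cup','top'): print(r['p'],r['at'])
c=im[130:280,190:390]; cv2.imwrite("pics/top19.png",cv2.resize(c,None,fx=4,fy=4,interpolation=cv2.INTER_CUBIC)[:,:,::-1])
im=snapshot("scene"); 
c=im[140:300,180:400]; cv2.imwrite("pics/s19.png",cv2.resize(c,None,fx=3.5,fy=3.5,interpolation=cv2.INTER_CUBIC)[:,:,::-1])
E
```

```text
t 21.4 grasp [0.6407 0.0323 0.0768] rpy [1.7968e+02 8.0000e-02 7.8000e-01] F [ 1.  -2.9 -1. ] w 0.0133 q [-0.03  0.34  1.31 -0.01  1.5   1.52]
delta [0.0008, 0.0022, -0.0002] turn [0.006, 0.001, -0.0] deg 0.3
21.45 [0.6407 0.0322 0.0579] [ 1.4 -2.9 -0.5]
21.5 [0.6407 0.0322 0.0578] [ 0.3 -3.1 -0.7]
21.55 [0.6406 0.0322 0.0578] [ 1.3 -2.5 -0.6]
0.94 [366.3, 228.4]
0.81 [192.8, 294.2]
0.75 [347.0, 295.9]
```

View pics/top19.png

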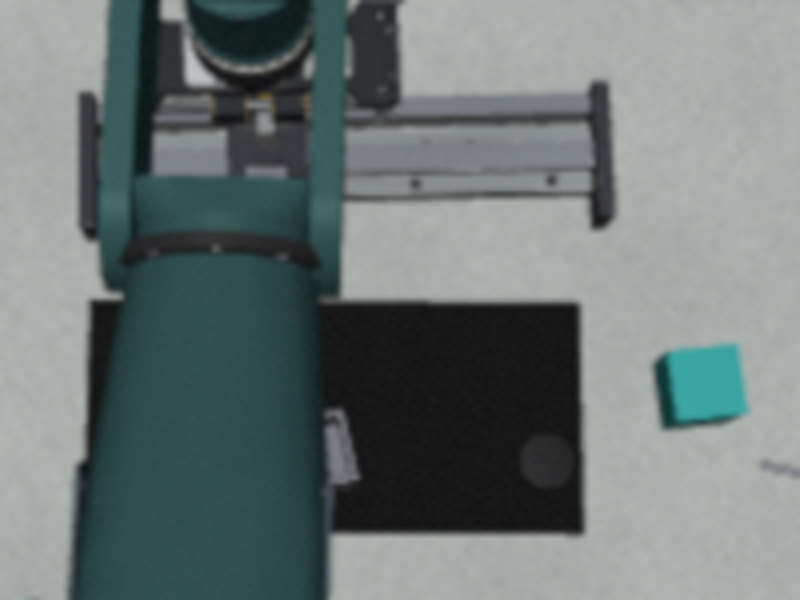

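View pics/s19.png

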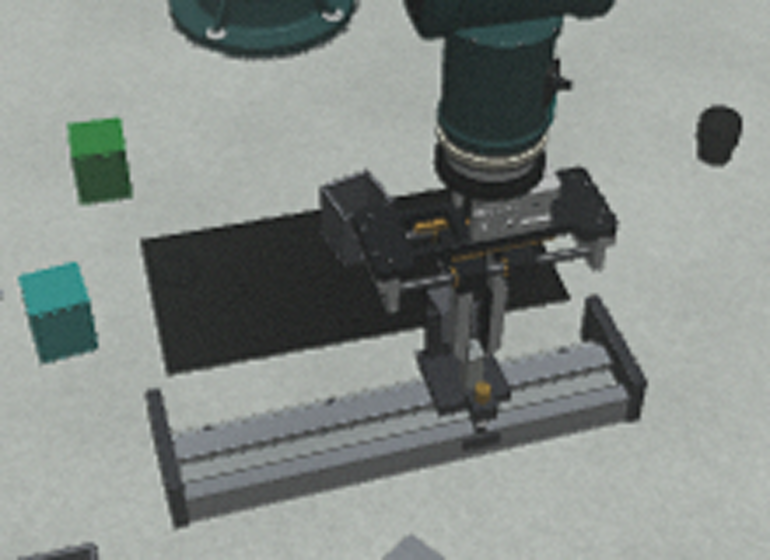

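>>> move_arm --increments '[{"delta_pos": [0, 0.0003, 0], "turn": [0, 0, 0], "jaw": 1}, {"delta_pos": [0, 0.0003, 0], "turn": [0, 0, 0], "jaw": 1}, {"delta_pos": [0, 0.0003, 0], "turn": [0, 0, 0], "jaw": 1}]'

```text
time: 21.95
tool_pos: [0.6406, 0.0322, 0.0578]
ee_rot: [3.136, 0.001, 0.014]
wrist_force: [1.1, -2.5, -1.2]
width: 0.0129
```

```bash
python3 - <<'E'
from h import *
for i in range(3):
    im=snapshot("wrist"); o=get_obs(); print(o['time'],o['tool_pos'].round(4),o['wrist_force'].round(1),o['width'])
cv2.imwrite("pics/w20.png",im[:,:,::-1])
E
```

```text
22.0 [0.6406 0.0322 0.0578] [ 0.3 -2.2 -1.4] 0.012903214890308002
22.05 [0.6407 0.0322 0.0578] [ 2.1 -1.6 -0.8] 0.013109036110404523
22.1 [0.6406 0.0322 0.0578] [ 0.8 -1.8  0.1] 0.013225449946944802
```

```bash
python3 -c "
from bench import *
print(close_job())"
```

```text
the job is handed in; nothing more can be done
None
```

The cup stands mouth-up on the mat and is released. The camera stage is in the notch with the gripper still holding the post. I handed the job in at about 22 s of the 72 s allowed.

- **Cup:** I tipped it over in two 90° steps with one regrip, each time lowering it until it touched the mat at about 5 N. The wrist picture after letting go showed it mouth-up on the mat. In the last scene and top pictures it is partly hidden by the arm, but what shows is still there.
- **Stage:** I slid the post from y ≈ -0.148 to 0.032 m, about 181 mm.
    - **Click:** At 30 mm/s the drag was about 5 N. It dropped to about 1 N at y ≈ 0.029–0.031 as the ball tugged forward. The stage then held at 0.0325 m against a 6.7 N push.
    - **Final hold:** I eased the push off to about 2 N, and the position stayed steady at 0.0322 m.

**Disagreements:** The top camera put the notch at y ≈ 0.034 m and the wrist camera at 0.028–0.030 m, but both gave about 178 mm of travel. The final stop is 2–3 mm further than that, and the last wrist view showed the notch mark about 1 mm off the stage's middle. I took the force signature as deciding, and I had no direct reading of the ball itself. The last detector run on the top view did not pick out the grey cup, because the arm hid most of it.

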